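# Clamp a gauge pin in the chuck and hold the sprung slide out at its mark

## Robot

A 6-joint arm with a two-finger parallel gripper is mounted at the origin on a cart in front of the work surface, level with it; the furniture and walls round the work are solid. World frame = base frame: x ahead of the robot, y to its left, z up, the work surface at z = 0. Lengths are in mm, angles in degrees, forces in N, time in s.
With the tool pointing down it reaches from about 350 to 925 mm from the base axis. Payload 6.4 kg.
Tool frame: the origin (TCP) lies midway between the tips of the shut fingers; the grasp point (between the pads) lies 19 mm behind it; z points along the fingers, x is the direction in which the jaws open and shut, and the axes are right-handed (so a half turn about z gives the same grasp; the last joint's range is limited). The gripper opens to 85 mm and grips with 20 to 120 N. Pads are 22 mm wide; open, the fingers measure 114 mm over their backs; the gripper's body (76 mm by 85 mm) begins 54 mm behind the grasp point. The pads swing forward as they close: fully open they stand 13 mm farther back than shut.
Start: joints at [-73.516, 14.043, 89.255, -0, 76.702, -9.975], TCP at [289.62, -581.923, 231.29] pointing down, gripper open.
Joint ranges: [-179.41, 179.41], [-58.25, 129.5], [7.25, 145.43], [-54.29, 234.29], [11.92, 165.04], [-157.13, 157.13]. Speed limits (degrees/s): [147.25, 147.25, 180, 180, 180, 180].

## Interface

Orientations are given as [roll, pitch, yaw] about the fixed x, y, z axes, in that order (R = Rz(yaw) Ry(pitch) Rx(roll)).
In Python, from rig import sensors, viewer, arm, finder gives the robot as it stands.
- The arm moves only by the tool servo_tool, never from a script. Its argument "motion" is a list of rows, each a list of 3 entries, a list of its own where there are three numbers: the turn, a rotation vector about the tool's x, y, z in rad, then the shift along the tool's x, y, z in m, then the finger opening in m, from 0 to 0.0854. In form: [[[rx, ry, rz], [x, y, z], hand], ...]. A call has 1 to 10 rows; each row is the pose to reach, as a shift and turn from the pose commanded when the call began, along the tool's axes at that moment; what a row does not reach only later rows make up. A row lasts 1/8 s, in which the tool goes at most 62.5 mm and 10.7 degrees, less where a joint would pass 70% of its speed; a pose out of reach is approached as far as the arm can. A call with a gripper value outside its range is refused whole. The fingers move at their own pace and stop on an object; the grip force is fixed at half the most. Time passes only in rows, so rows that repeat a pose let the fingers close. It gives the time, the measured TCP pose, the force and the opening at its end, in the units of the state.
- sensors.sense(): the state, without advancing time (a new reading comes with each control period).
- viewer.get_image(name): name is "scene" or "side" or "wrist"; returns (picture, depth): 384x512x3 uint8, red, green, blue; 384x512 float32, mm along the optical axis (not along the pixel's ray), 0 where there is no reading.
- viewer.camera_info(name): a dict with "mtx" (3x3 intrinsics, pixels), "D" ([k1, k2, p1, p2, k3] as OpenCV has them; the pictures are not rectified), "eye" and "orientation" of the camera in the world; the wrist camera has in their place "tool_from_camera" (4x4, takes a point from camera to tool coordinates, whose origin is the TCP and whose axes are the tool frame's). Camera axes: x right, y down, z forward; pixel columns grow to the right and rows downward; lengths in mm; the calibration is good to about 2 mm. A picture is of the moment at which its call begins: read the wrist's pose just before it. camera_info takes no time and is no camera call.
- arm.sign_off(): hands the job in, once; it reports no verdict.
Trained networks look in the newest picture that a camera, given by its name, has taken for a name from the list of things; names that differ only in an ending like _2 or _b are one class to them, and where a whole thing is asked for, a point or a joint stands for the part that bears it (a point fixed in the world has none). Each returns a list of dicts, best first, with "score" (0 to 1); they miss things now and then, are a little off and sometimes report something else, mostly with a low value. They report only what shows in the picture. A call takes as long as a camera call.
- finder.recognise(camera, thing): "bbox" ([left, top, right, bottom] in pixels, round what is visible of it).
- finder.regions_of(camera, thing): "pixels" (384x512 bool, what is visible of it) and "bbox" ([left, top, right, bottom] in pixels, round what is visible of it).
The state is a dict: "t": time; "joints": joint angles; "qvel": joint speeds; "effort": joint torques, N m; "tool_pos": TCP position; "tool_rot": TCP orientation; "wrist_force": force on the tool from outside, world axes, zero at the start; "moment": the same for the moment, N m; "gripper_width": finger opening in mm.
Only numpy, scipy, OpenCV 4.12 (cv2) and the standard library are available. Lean on these libraries where they do the work, as an engineer would, in place of code of your own. Each camera call takes 0.05 s, during which the arm holds its last target.

## Task

A short steel pin stands loose in the little three-jaw chuck of the spring-return slide fixture: turn the chuck's knurled sleeve clockwise (seen from above) until the jaws hold the pin tight. Then pull the slide out by its upright black handle until the pointer on its side points into the middle of the gap of the small clip on the scale, and keep it there against the spring so the pin can be inspected: the job finishes while you are still holding the handle, nothing is let go. Leave the loose things around the fixture where they are.

Things in the scene. Friction and masses are not known exactly. Their poses are not given: they have to be found in the camera images.
- fixture: Fixed base: aluminium plate 200 x 86 x 12 mm with rails, a 22 mm high scale ledge on its right (-y) side out to y = -70 mm. Origin: centre of the underside, on the worktop; its -x is the way the slide pulls out (toward the robot), z up. Fixed magnifier lamps stand right (from y = -0.13 m, up to 0.34 m high) and left (from y = 0.1 m, up to 0.41 m): come over them, from above.
- carriage (a joint): Travel of the sprung slide, a grey plate 155 x 72 mm, top 34 mm above the worktop, that carries handle, pointer and chuck: 0 m = fully home at the rear, grows as it is pulled out along the fixture's -x, up to 0.085 m. A spring of 80 N/m draws it home, with 3.2 N at home (about 7 N at 45 mm): it runs back when let go.
- handle_grip (a point): Point to grip on the slide's handle: an upright round black post, 17 mm diameter, standing from 34 to 86 mm above the worktop (flared foot 28 mm wide up to 43 mm); this point is on its axis 68 mm above the worktop, 100 mm in front (fixture -x) of the chuck axis. It moves with the slide.
- pointer_tip (a point): Tip of the thin dark pointer (2.4 mm wide) on the right (fixture -y) side of the slide, 32 mm above the worktop. It moves with the slide.
- clip_gap (a point): Middle of the gap of the dark clip fixed on the scale ledge, 32 mm above the worktop: two upright prongs 10 mm apart along the fixture's x, each 6 mm thick. The pointer passes just inside them and points into the gap. Its axes are parallel to the fixture's. The clip cannot be moved.
- sleeve (a joint): Turn of the chuck sleeve about its upright axis: grows clockwise seen from above and closes the three jaws by 2.7 mm per rad each. It starts somewhere between 0 and 0.25 rad; the jaws meet the pin at about 1.1 rad, then it stiffens and can be forced a little on: about 1.2 to 1.25 rad is tight, about 1.4 rad very tight (end of range 1.6). Friction (about 0.15 N m) keeps it where it is left.
- sleeve_grip (a point): Point to grip on the chuck sleeve: on its upright axis, 72 mm above the worktop. The sleeve is a dark knurled ring of 44 mm outer diameter, from 54 to 84 mm above the worktop, standing on a 43 mm steel collar; the jaws' noses stand up to 94 mm and the pin to 109 mm inside it. It moves with the slide.
- jaw_0: The chuck jaw nearest the handle, one of three steel jaws (6 mm wide) inside the sleeve. Origin on the chuck axis 54 mm above the worktop.
- pin: Plain round steel pin, 10 mm diameter, 57 mm long, standing upright and loose in the chuck on its floor 52 mm above the worktop. Origin at the centre of its lower end; z along the pin.
- tray_leads: Loose bystander: black open tray with leads, 76 x 116 x 19 mm, directly to the right of the fixture (a like one at the far edge is fixed). Origin at the centre of its underside.
- loupe: Loose bystander: black loupe with folding cover, 30 x 57 x 15 mm, to the right of the fixture. Origin at the centre of its underside.
- test_board: Loose bystander: green socket board, 60 x 100 x 18 mm, in front of the fixture. Origin at the centre of its underside.
- tweezers_black: Loose bystander: black tweezers, 15 x 119 x 9 mm, well to the left of the fixture. Origin at the centre of its underside.

How it is judged:
By the outcome, as a careful person would: the job done as asked, in the order asked, and still so for the second after the job is handed in, while the arm keeps its last pose, push and grip.
It also fails if it takes over 54 s, if anything falls off the work surface, if the arm or the gripper's body presses on something with over 40 N, if the wrist force passes 120 N, or if a joint passes its speed limit or range.

## Working session

There is one attempt and no reset: what is moved stays moved. The work goes in short steps, Python scripts to look and compute and a tool call to move; the robot and the scene stay as the last step left them, time stands still between calls to the robot, and variables do not carry over. Pictures are saved under pics/ and viewed, and the job is handed in when it is done.

Besides the shell and the picture viewer there is one more tool, called in YAML: its name, and indented under it one key for each argument. servo_tool: Moves the arm, as the interface text tells. Its arguments: {"type":"object","properties":{"motion":{"type":"array","items":{"type":"array"}}},"required":["motion"]}

```bash
ls; mkdir -p pics; python3 - <<'E'
from rig import sensors, viewer, arm, finder
import cv2
print(sensors.sense())
for n in ("scene","side"):
    p,d=viewer.get_image(n); cv2.imwrite(f"pics/{n}0.png",p[:,:,::-1]); i=viewer.camera_info(n); print(n,i)
    for t in ("handle_grip","sleeve","pin","carriage","fixture","pointer_tip"):
        print(t,[(r['bbox'],round(r['score'],2)) for r in finder.recognise(n,t)[:2]])
print(viewer.camera_info("wrist"))
E
```

```text
pics
{'t': 0.0, 'joints': array([-7.35162988e+01,  1.40843035e+01,  8.93243348e+01, -1.30491243e-03,
        7.67015478e+01, -9.97453732e+00]), 'qvel': array([-0.06303904,  0.00195438,  0.02365138, -0.08685659, -0.11210592,
       -0.03191179]), 'effort': array([ 1.32089266e-03, -4.29521477e+01, -3.26127183e+01, -8.94582149e-05,
        5.29058394e-03,  1.44618973e-06]), 'tool_pos': array([ 289.45217902, -581.37721228,  230.18366694]), 'tool_rot': array([-1.79982165e+02,  1.08740485e-01, -6.35414432e+01]), 'wrist_force': array([-0.48727646,  0.14366911, -0.50497143]), 'moment': array([-0.00236348,  0.01109845,  0.00047537]), 'gripper_width': 85.26345810082573}
scene {'mtx': array([[472.06254487,   0.        , 257.13432016],
       [  0.        , 472.06254487, 187.87768022],
       [  0.        ,   0.        ,   1.        ]]), 'D': array([-0.11852558,  0.        ,  0.        ,  0.        ,  0.        ]), 'eye': array([ -69.14041324, -670.51603291,  597.13295417]), 'orientation': array([-117.81285464,    0.5984348 ,  -37.66454247])}
handle_grip [([283.8, 187.5, 352.2, 232.8], 0.87), ([
[... 870 characters left out ...]
87)]
fixture [([267.1, 180.9, 353.6, 230.0], 0.7)]
pointer_tip [([280.5, 179.0, 345.3, 220.0], 0.67)]
{'mtx': array([[343.05643338,   0.        , 258.30056018],
       [  0.        , 343.05643338, 186.94831823],
       [  0.        ,   0.        ,   1.        ]]), 'D': array([0.03056517, 0.        , 0.        , 0.        , 0.        ]), 'tool_from_camera': array([[ 9.99999929e-01,  2.40962530e-04, -2.91020294e-04,
         4.31598256e-01],
       [-1.40756362e-04,  9.52383921e-01,  3.04901373e-01,
        -7.88209367e+01],
       [ 3.50632855e-04, -3.04901310e-01,  9.52383887e-01,
        -1.42928724e+02],
       [ 0.00000000e+00,  0.00000000e+00,  0.00000000e+00,
         1.00000000e+00]])}
```

View pics/scene0.png

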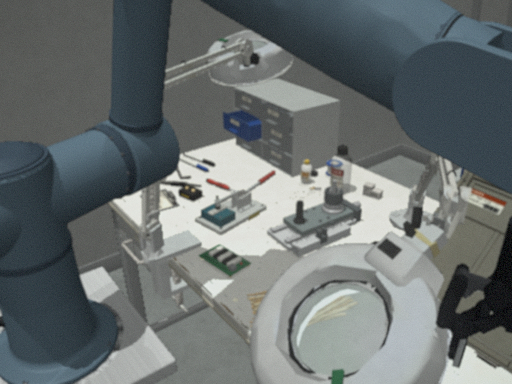

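View pics/side0.png

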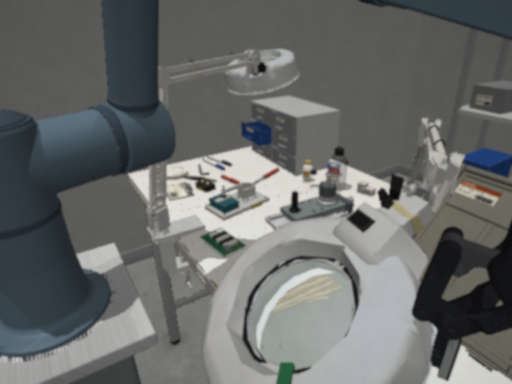

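The scene picture shows the fixture at about (318,220), with the black post at (299,212) and the chuck at (333,197). The lamp ring is in front of it, on the right. I'll locate these using depth.

```bash
cat > h.py <<'E'
from rig import sensors, viewer, arm, finder
import cv2, numpy as np
from scipy.spatial.transform import Rotation as R
def pose(s=None):
    s=s or sensors.sense(); T=np.eye(4); T[:3,:3]=R.from_euler('xyz',s['tool_rot'],degrees=True).as_matrix(); T[:3,3]=s['tool_pos']; return T
def camT(n):
    i=viewer.camera_info(n)
    if n=='wrist': return pose()@i['tool_from_camera'], i
    T=np.eye(4);T[:3,:3]=R.from_euler('xyz',i['orientation'],degrees=True).as_matrix();T[:3,3]=i['eye']; return T,i
def ray(T,i,uv):
    uv=np.array(uv,float).reshape(-1,1,2)
    u=cv2.undistortPoints(uv,i['mtx'],i['D']).reshape(-1,2)
    r=np.c_[u,np.ones(len(u))]; return r
def pts(T,i,uv,d):
    r=ray(T,i,uv)*np.array(d).reshape(-1,1); return r@T[:3,:3].T+T[:3,3]
def at_z(T,i,uv,z):
    r=ray(T,i,uv)@T[:3,:3].T; k=(z-T[2,3])/r[:,2]; return T[:3,3]+r*k[:,None]
def proj(T,i,P):
    W=np.linalg.inv(T); return cv2.projectPoints(np.array(P,float).reshape(-1,3),cv2.Rodrigues(W[:3,:3])[0],W[:3,3],i['mtx'],i['D'])[0].reshape(-1,2)
def cloud(T,i,d):
    v,u=np.mgrid[0:d.shape[0],0:d.shape[1]]
    return pts(T,i,np.c_[u.ravel(),v.ravel()],d.ravel()).reshape(*d.shape,3)
E
python3 - <<'E'
from h import *
T,i=camT("scene"); p,d=viewer.get_image("scene"); C=cloud(T,i,d)
for uv in [(299,205),(299,215),(333,190),(333,200),(320,218),(345,210),(310,228),(285,235),(225,258)]: print(uv,C[uv[1],uv[0]].round(0))
print(at_z(T,i,[(299,203)],86).round(), at_z(T,i,[(333,192)],86).round())
cv2.imwrite("pics/crop.png",cv2.resize(p[170:290,190:390,::-1],None,fx=4,fy=4,interpolation=cv2.INTER_CUBIC))
E
```

```text
(299, 205) [546. -15.  82.]
(299, 215) [547. -14.  56.]
(333, 190) [650. -16.  85.]
(333, 200) [637. -30.  69.]
(320, 218) [598. -31.  36.]
(345, 210) [673. -38.  33.]
(310, 228) [554. -44.  33.]
(285, 235) [515.  -6.  12.]
(225, 258) [357.   1.  16.]
[[547. -14.  86.]] [[641. -25.  86.]]
```

View pics/crop.png

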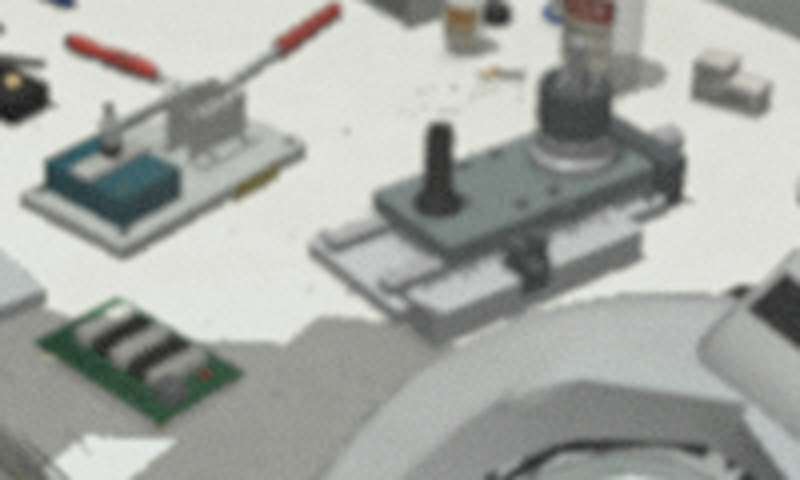

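The post is at about (551,-10) and the chuck at about (650,-20), so the fixture's yaw is about -5°. I'll go up first, then across above the lamps.

servo_tool:
  motion:
    - [[0, 0, 0], [0, 0, -0.05], 0.085]
    - [[0, 0, 0], [0, 0, -0.1], 0.085]
    - [[0, 0, 0], [0, 0, -0.15], 0.085]
    - [[0, 0, 0], [0, 0, -0.2], 0.085]
    - [[0, 0, 0], [0, 0, -0.25], 0.085]
    - [[0, 0, -0.18], [-0.028, -0.038, -0.25], 0.085]
    - [[0, 0, -0.36], [-0.056, -0.076, -0.25], 0.085]
    - [[0, 0, -0.54], [-0.084, -0.114, -0.25], 0.085]
    - [[0, 0, -0.72], [-0.112, -0.152, -0.25], 0.085]
    - [[0, 0, -0.9], [-0.14, -0.19, -0.25], 0.085]

```text
t: 2.0
tool_pos: [397.8, -370.4, 481.4]
tool_rot: [180.0, -0.0, -11.6]
wrist_force: [1.6, 0.0, 0.2]
gripper_width: 84.9
```

servo_tool:
  motion:
    - [[0, 0, -0.18], [0.01, -0.034, 0], 0.085]
    - [[0, 0, -0.36], [0.019, -0.069, 0], 0.085]
    - [[0, 0, -0.54], [0.028, -0.103, 0], 0.085]
    - [[0, 0, -0.72], [0.037, -0.137, 0], 0.085]
    - [[0, 0, -0.9], [0.047, -0.171, 0], 0.085]
    - [[0, 0, -1.08], [0.056, -0.206, 0], 0.085]
    - [[0, 0, -1.26], [0.066, -0.24, 0], 0.085]
    - [[0, 0, -1.44], [0.075, -0.274, 0], 0.085]
    - [[0, 0, -1.62], [0.085, -0.308, 0.03], 0.085]
    - [[0, 0, -1.8], [0.094, -0.343, 0.07], 0.085]

```text
t: 3.25
tool_pos: [561.3, -55.0, 411.9]
tool_rot: [179.8, 0.1, 91.5]
wrist_force: [1.3, 0.1, 0.3]
gripper_width: 85.2
```

```bash
python3 - <<'E'
from h import *
s=sensors.sense(); print(s['tool_pos'],s['tool_rot'],s['joints'].round(1))
p,d=viewer.get_image("wrist"); np.savez("w1.npz",p=p,d=d,T=pose(s)); cv2.imwrite("pics/w1.png",cv2.resize(p[:,:,::-1],(800,600)))
E
```

```text
[561.3266909  -54.96291089 411.86569156] [1.79814948e+02 6.41333212e-02 9.14922928e+01] [ -17.1   -2.8   88.8   -0.    93.8 -108.6]
```

View pics/w1.png

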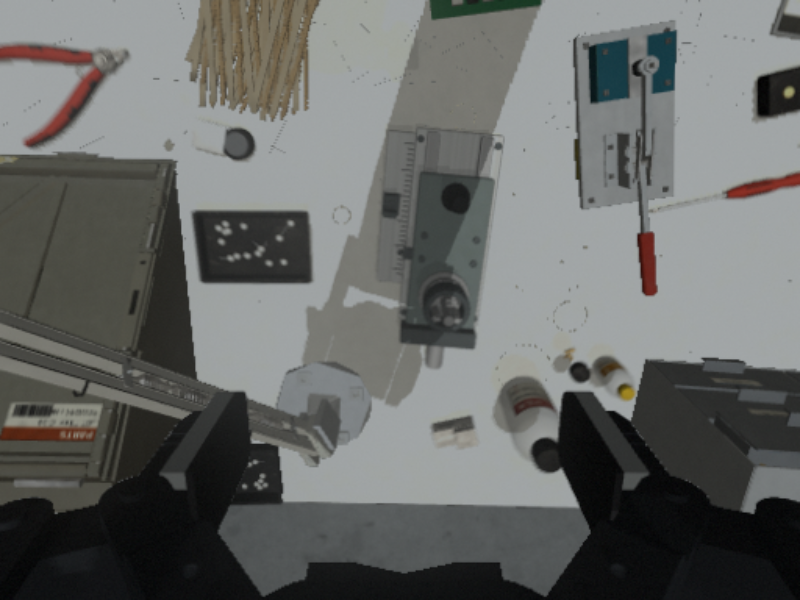

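The wrist view shows, at 800x600, the post at (456,197), the chuck at (447,300), the pointer at about (405,252) and the clip at (391,205). Next I'll work these out as positions and go closer.

```bash
cat >m.py <<'E'
from h import *
import sys
def look(tag,things=("handle_grip","sleeve","pin","pointer_tip","clip_gap","jaw_0")):
    T,i=camT("wrist"); p,d=viewer.get_image("wrist"); np.savez(tag+".npz",p=p,d=d,T=T)
    for t in things:
        for r in finder.regions_of("wrist",t)[:1]:
            m=r['pixels']; v,u=np.nonzero(m); P=cloud(T,i,d)[m]
            print(t,round(r['score'],2),np.round(r['bbox'],1),"n",len(u),"med",np.median(P,0).round(1),"zmax",P[:,2].max().round(1))
    return T,i,p,d
E
python3 - <<'E'
from m import *
T,i,p,d=look("w1")
C=cloud(T,i,d)
def q(u8,v8): u=u8*.64;v=v8*.64; return C[int(v),int(u)].round(1)
for a in [(456,197),(447,300),(405,252),(391,205),(460,250),(385,133),(500,133)]: print(a,q(*a))
print("post top centre",at_z(T,i,[(456*.64,192*.64)],86).round(1),"sleeve",at_z(T,i,[(447*.64,300*.64)],84).round(1))
print("ptr",at_z(T,i,[(402*.64,252*.64)],32),"clip",at_z(T,i,[(391*.64,205*.64)],40))
cv2.imwrite("pics/w1c.png",cv2.resize(p[75:235,225:345,::-1],None,fx=3.7,fy=3.7,interpolation=cv2.INTER_CUBIC))
# top-heights near
E
```

```text
handle_grip 0.58 [249.9 111.3 314.3 219. ] n 4573 med [605.1 -13.   34.7] zmax 547.5
sleeve 0.72 [263.7 186.7 294.5 218.3] n 474 med [648.1 -14.3  83.3] zmax 547.5
pin 0.53 [278.  200.4 286.8 211.5] n 85 med [650.9 -15.  104.7] zmax 547.5
pointer_tip 0.62 [251.4 113.2 315.1 218.6] n 4511 med [605.1 -13.   34.8] zmax 547.5
clip_gap 0.62 [239.5 127.5 251.2 142.1] n 158 med [564.3 -68.4  32.2] zmax 547.5
(456, 197) [547.5  -1.6  43.3]
(447, 300) [635.3  -7.2  84.9]
(405, 252) [603.8 -46.3  32.1]
(391, 205) [559.  -61.4  27.1]
(460, 250) [599.9   7.2  34.6]
(385, 133) [ 4.934e+02 -6.970e+01  2.000e-01]
(500, 133) [4.897e+02 4.320e+01 4.000e-01]
post top centre [[537.9  -5.2  86. ]] sleeve [[635.6  -7.   84. ]]
ptr [[604.36667871 -48.89225736  32.        ]] clip [[557.44887662 -60.85607083  40.        ]]
```

View pics/w1c.png

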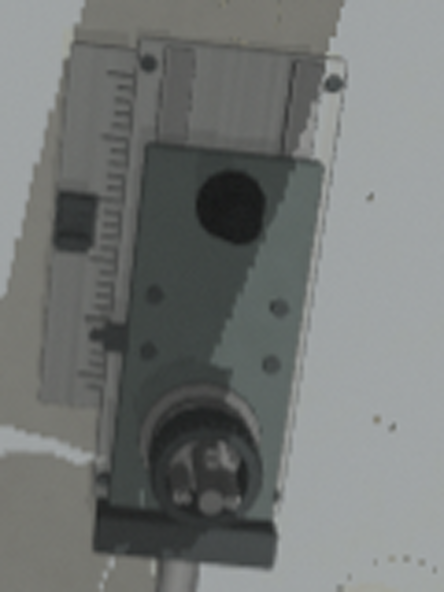

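```bash
python3 - <<'E'
from h import *
w=np.load("w1.npz"); i=viewer.camera_info("wrist"); C=cloud(w['T'],i,w['d'])
def sel(x0,x1,y0,y1,z0,z1):
    m=(C[...,0]>x0)&(C[...,0]<x1)&(C[...,1]>y0)&(C[...,1]<y1)&(C[...,2]>z0)&(C[...,2]<z1); P=C[m]; print(len(P),P.min(0).round(1),P.max(0).round(1),P.mean(0).round(1), ((P.min(0)+P.max(0))/2).round(1)); return P
sel(500,600,-40,40,80,92); sel(600,700,-60,40,80,87); sel(600,700,-60,40,98,115)
P=sel(480,720,-80,40,32,37); r=cv2.minAreaRect(P[:,:2].astype(np.float32)); print(r)
E
```

```text
119 [545.6 -14.5  80.2] [5.61e+02 3.00e-01 8.84e+01] [553.3  -7.2  85.6] [553.3  -7.1  84.3]
355 [632.1 -34.9  80. ] [674.6   7.6  86.7] [652.3 -13.8  83.7] [653.3 -13.6  83.4]
56 [648.6 -18.8  98.5] [658.4  -9.4 110.7] [652.6 -14.1 107.3] [653.5 -14.1 104.6]
3717 [532.4 -74.5  32. ] [713.7  29.9  37. ] [610.5 -12.2  34.3] [623.  -22.3  34.5]
((622.233642578125, -25.294944763183594), (103.08015441894531, 178.79615783691406), 87.43972778320312)
```

servo_tool:
  motion:
    - [[0, 0, -0.14], [0.013, 0.031, 0], 0.085]
    - [[0, 0, -0.28], [0.026, 0.062, 0], 0.085]
    - [[0, 0, -0.41], [0.039, 0.093, 0.02], 0.085]
    - [[0, 0, -0.41], [0.039, 0.093, 0.075], 0.085]
    - [[0, 0, -0.41], [0.039, 0.093, 0.13], 0.085]
    - [[0, 0, -0.41], [0.039, 0.093, 0.18], 0.085]
    - [[0, 0, -0.41], [0.039, 0.093, 0.212], 0.085]
    - [[0, 0, -0.41], [0.039, 0.093, 0.212], 0.085]

```text
t: 4.65
tool_pos: [651.3, -15.7, 197.0]
tool_rot: [-179.8, -0.2, 114.6]
wrist_force: [0.4, 0.2, -0.1]
gripper_width: 85.2
```

```bash
python3 - <<'E'
from m import *
s=sensors.sense(); print(s['tool_pos'],s['tool_rot'],s['joints'].round(1))
T,i,p,d=look("w2",("sleeve","pin","jaw_0"))
C=cloud(T,i,d)
def sel(x0,x1,y0,y1,z0,z1):
    m=(C[...,0]>x0)&(C[...,0]<x1)&(C[...,1]>y0)&(C[...,1]<y1)&(C[...,2]>z0)&(C[...,2]<z1); P=C[m]; print(len(P),P.mean(0).round(1), ((P.min(0)+P.max(0))/2).round(1),np.ptp(P,0).round(1)); return P
sel(610,700,-60,40,81,87); sel(600,700,-60,40,105,115);sel(500,600,-40,40,80,92)
cv2.imwrite("pics/w2.png",cv2.resize(p[:,:,::-1],(800,600)))
E
```

```text
[651.32461981 -15.68693708 197.0473593 ] [-1.79776018e+02 -1.55348834e-01  1.14557671e+02] [ -11.3   16.1   90.4   -0.    73.7 -125.9]
sleeve 0.71 [232.1 153.5 288.6 208.5] n 1520 med [648.5 -16.5  83.4] zmax 340.3
pin 0.56 [254.9 171.  265.1 198.6] n 328 med [650.9 -16.  101.6] zmax 340.3
jaw_0 0.63 [261.5 163.8 273.7 182.9] n 124 med [642.2 -14.6  89.9] zmax 95.6
1103 [652.7 -15.1  83.9] [653.5 -13.9  84. ] [42.4 43.   5.9]
158 [653.2 -14.5 108.9] [653.5 -14.4 108. ] [9.3 9.4 5.8]
450 [555.1  -8.   85.7] [554.7  -7.7  84.1] [16.  15.7  8. ]
```

View pics/w2.png

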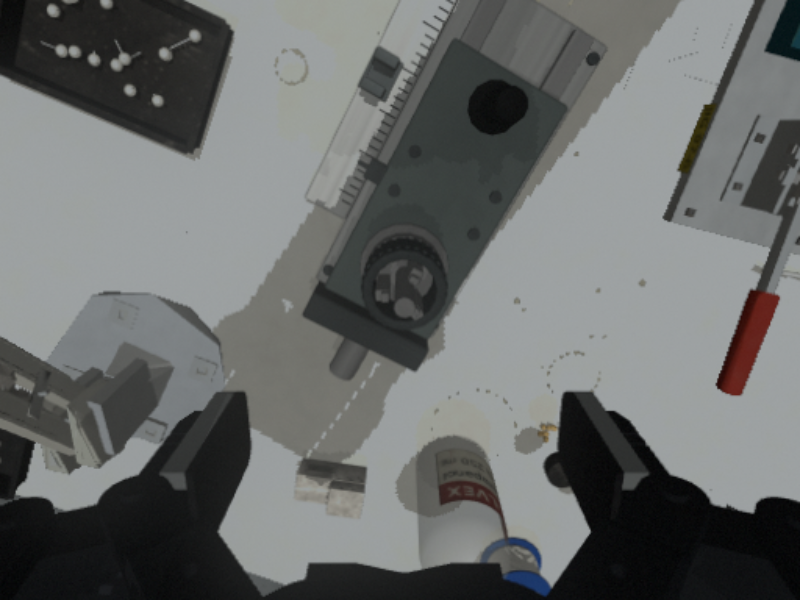

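```bash
python3 - <<'E'
from m import *
s=sensors.sense(); print(s['t'],s['tool_pos'],s['tool_rot'],s['qvel'].round(2))
w=np.load("w2.npz");i=viewer.camera_info("wrist")
# pointer and clip: rectify top view at z=32
T=w['T'];p=w['p']
c=np.array([653.3,-14.2]); a=np.radians(-3.8); ex=np.array([np.cos(a),np.sin(a)]); ey=np.array([-ex[1],ex[0]])
# image: cols = fixture x from -130..0 rel chuck, rows = y +? 
S=5; X,Y=np.meshgrid(np.arange(-130,0,1/S),np.arange(-35,-75,-1/S))
P=np.stack([c[0]+X*ex[0]+Y*ey[0],c[1]+X*ex[1]+Y*ey[1],np.full_like(X,32)],-1)
uv=proj(T,i,P.reshape(-1,3)).reshape(*X.shape,2).astype(np.float32)
im=cv2.remap(p,uv[...,0],uv[...,1],cv2.INTER_CUBIC); cv2.imwrite("pics/top2.png",im[:,:,::-1]); print(im.shape)
E
```

```text
4.85 [654.25930043 -15.65421807 202.5190239 ] [1.79765976e+02 1.70307238e-01 1.14617963e+02] [ 0.28  0.    0.28 -0.03 -0.07 -0.06]
(200, 650, 3)
```

View pics/top2.png

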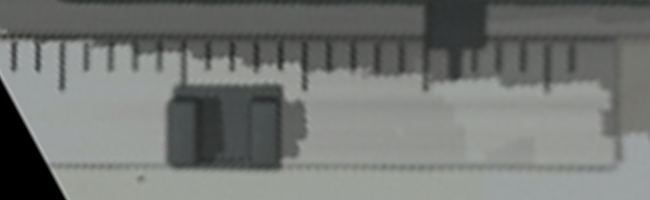

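```bash
python3 - <<'E'
from m import *
i=viewer.camera_info("wrist")
for k in range(4):
    s=sensors.sense(); p,d=viewer.get_image("wrist"); C=cloud(i['tool_from_camera'],i,d)
    w=cloud(pose(s)@i['tool_from_camera'],i,d)
    m=(abs(C[...,0])<60)&(abs(C[...,1])<60)&(w[...,2]>81)&(w[...,2]<87); P=C[m]
    print(s['tool_pos'].round(2),s['tool_rot'].round(2),s['joints'].round(2),'sleeve in tool',((P.min(0)+P.max(0))/2).round(1), np.median(P,0).round(1))
E
```

```text
[654.26 -15.65 202.52] [1.7977e+02 1.7000e-01 1.1462e+02] [ -11.28   15.89   90.12   -0.     73.7  -125.9 ] sleeve in tool [  1.9  -0.5 118.5] [  1.8  -2.8 118.5]
[654.09 -15.54 202.28] [1.7978e+02 1.6000e-01 1.1463e+02] [ -11.27   15.89   90.15   -0.     73.69 -125.9 ] sleeve in tool [  1.5  -0.9 118.3] [  1.1  -2.8 118.3]
[653.86 -15.39 201.85] [1.7981e+02 1.4000e-01 1.1463e+02] [ -11.26   15.91   90.18   -0.     73.69 -125.9 ] sleeve in tool [  1.   -0.3 117.9] [  1.1  -2.5 117.8]
[653.59 -15.29 201.37] [1.7985e+02 1.1000e-01 1.1464e+02] [ -11.26   15.92   90.21   -0.     73.68 -125.9 ] sleeve in tool [  1.1  -0.3 117.4] [  1.   -2.2 117.3]
```

servo_tool:
  motion:
    - [[0, 0, 0], [0.001, -0.0005, 0.04], 0.085]
    - [[0, 0, 0], [0.001, -0.0005, 0.08], 0.085]
    - [[0, 0, 0], [0.001, -0.0005, 0.11], 0.085]
    - [[0, 0, 0], [0.001, -0.0005, 0.13], 0.085]
    - [[0, 0, 0], [0.001, -0.0005, 0.142], 0.085]
    - [[0, 0, 0], [0.001, -0.0005, 0.147], 0.085]
    - [[0, 0, 0], [0.001, -0.0005, 0.147], 0.07]
    - [[0, 0, 0], [0.001, -0.0005, 0.147], 0.058]

```text
t: 6.05
tool_pos: [652.6, -14.5, 53.4]
tool_rot: [179.9, 0.1, 114.7]
wrist_force: [-0.2, 0.1, 0.5]
gripper_width: 58.1
```

```bash
python3 - <<'E'
from m import *
s=sensors.sense(); print(s)
p,d=viewer.get_image("wrist"); cv2.imwrite("pics/w3.png",cv2.resize(p[:,:,::-1],(800,600)))
E
```

```text
{'t': 6.05, 'joints': array([-1.12039424e+01,  2.60004682e+01,  9.41799176e+01,  5.76993259e-04,
        5.97100639e+01, -1.25854589e+02]), 'qvel': array([ 0.05270474,  0.07108711,  0.07534836,  0.02694912, -0.04263697,
       -0.00766891]), 'effort': array([-1.86448277e-03, -4.61137211e+01, -2.76131308e+01, -3.41341029e-04,
        1.70590021e-03, -2.19968751e-05]), 'tool_pos': array([652.56005577, -14.46713164,  53.43687526]), 'tool_rot': array([1.79910917e+02, 6.37626433e-02, 1.14650307e+02]), 'wrist_force': array([-0.21705201,  0.07109482,  0.49087125]), 'moment': array([ 0.0321541 , -0.01949532, -0.03975511]), 'gripper_width': 58.05578020117386}
```

View pics/w3.png

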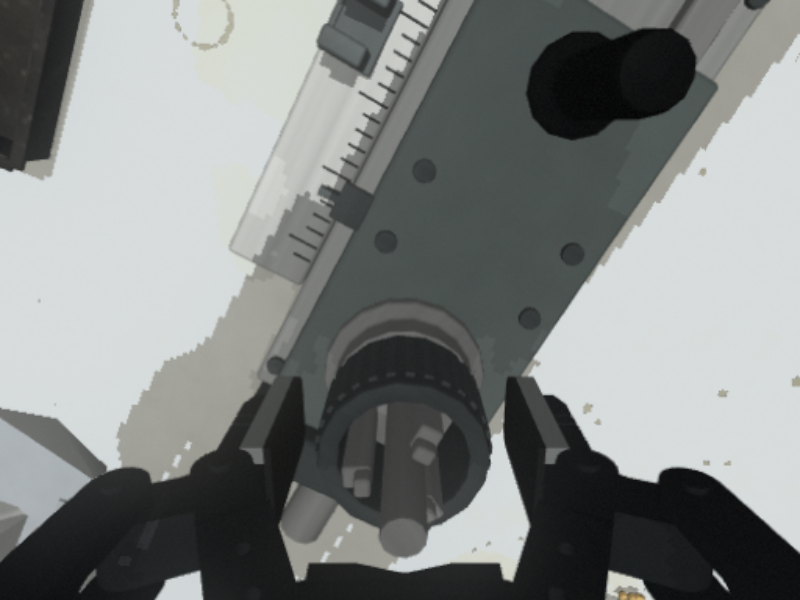

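The sleeve sits between the open pads (ring at about (405,450), pin top at (403,537)), evenly centred. Closing now.

servo_tool:
  motion:
    - [[0, 0, 0], [0, 0, 0], 0.03]
    - [[0, 0, 0], [0, 0, 0], 0.02]
    - [[0, 0, 0], [0, 0, 0], 0.02]
    - [[0, 0, 0], [0, 0, 0], 0.02]

```text
t: 6.6
tool_pos: [652.4, -14.8, 53.4]
tool_rot: [180.0, 0.1, 114.7]
wrist_force: [-1.9, -1.1, 5.7]
gripper_width: 41.9
```

```bash
python3 - <<'E'
from m import *
s=sensors.sense(); print(s['gripper_width'],s['wrist_force'],s['moment'],s['tool_rot'],s['joints'][5])
p,d=viewer.get_image("wrist"); cv2.imwrite("pics/w4.png",cv2.resize(p[:,:,::-1],(800,600)))
E
```

```text
41.861965135433046 [-1.90455112 -1.06833432  5.66937306] [-0.28024226  0.22108554  0.12508519] [1.79950515e+02 7.87090556e-02 1.14669658e+02] -125.86649922565738
```

View pics/w4.png

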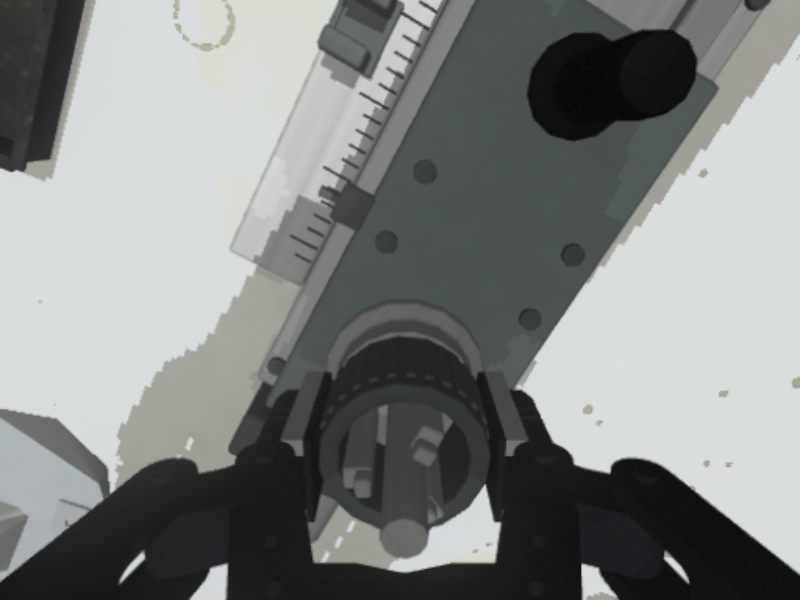

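The pads are on the ring (opening 41.9). Turning clockwise (+z of the tool).

servo_tool:
  motion:
    - [[0, 0, 0.08], [0, 0, 0], 0.02]
    - [[0, 0, 0.16], [0, 0, 0], 0.02]
    - [[0, 0, 0.24], [0, 0, 0], 0.02]
    - [[0, 0, 0.32], [0, 0, 0], 0.02]
    - [[0, 0, 0.4], [0, 0, 0], 0.02]
    - [[0, 0, 0.48], [0, 0, 0], 0.02]
    - [[0, 0, 0.56], [0, 0, 0], 0.02]
    - [[0, 0, 0.64], [0, 0, 0], 0.02]
    - [[0, 0, 0.72], [0, 0, 0], 0.02]
    - [[0, 0, 0.8], [0, 0, 0], 0.02]

```text
t: 7.9
tool_pos: [652.4, -13.9, 53.5]
tool_rot: [179.9, -0.0, 68.7]
wrist_force: [-0.9, 1.8, 6.8]
gripper_width: 41.7
```

```bash
python3 - <<'E'
from m import *
s=sensors.sense(); print(s['gripper_width'],s['wrist_force'],s['moment'],s['tool_pos'],s['tool_rot'],s['joints'][5])
p,d=viewer.get_image("wrist"); cv2.imwrite("pics/w5.png",cv2.resize(p[:,:,::-1],(800,600)))
s=sensors.sense(); print(s['wrist_force'],s['moment'])
E
```

```text
41.73962761812186 [-0.8958634   1.75446629  6.83081794] [0.10011515 0.29829974 0.16778122] [652.37660466 -13.8881899   53.4608721 ] [ 1.79943582e+02 -4.23491943e-02  6.86979274e+01] -79.88526264955783
[-0.54004315  1.54246975  6.01763335] [ 0.09167768  0.31661051 -0.12512372]
```

View pics/w5.png

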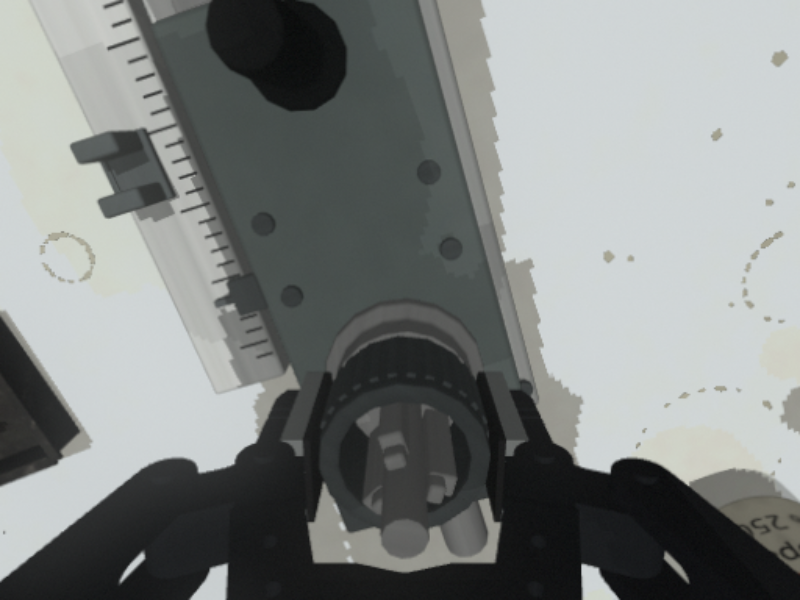

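The ring turned with the pads and the jaws are closing on the pin. Now finer steps, checking the moment at each one.

servo_tool:
  motion:
    - [[0, 0, 0.03], [0, 0, 0], 0.02]
    - [[0, 0, 0.06], [0, 0, 0], 0.02]
    - [[0, 0, 0.09], [0, 0, 0], 0.02]
    - [[0, 0, 0.1], [0, 0, 0], 0.02]

```text
t: 8.45
tool_pos: [652.4, -13.8, 53.4]
tool_rot: [179.9, -0.1, 63.1]
wrist_force: [-0.7, 2.4, 4.8]
gripper_width: 41.6
```

```bash
cat > st.py <<'E'
from m import *
import sys
for k in range(3):
    s=sensors.sense(); print(round(s['gripper_width'],2),s['wrist_force'].round(2),s['moment'].round(3),s['effort'][5].round(4),s['tool_rot'].round(2),s['joints'][5].round(2))
    p,d=viewer.get_image("wrist")
cv2.imwrite(sys.argv[1],cv2.resize(p[:,:,::-1],(800,600)))
E
python3 st.py pics/w6.png
```

```text
41.62 [-0.71  2.37  4.84] [0.131 0.304 0.149] 0.1166 [ 1.7995e+02 -6.0000e-02  6.3090e+01] -74.28
41.86 [-1.31  1.67  6.17] [0.128 0.34  0.113] 0.1545 [ 1.7995e+02 -6.0000e-02  6.3080e+01] -74.27
42.36 [-2.38  1.75  6.36] [0.118 0.293 0.088] 0.1129 [ 1.7995e+02 -6.0000e-02  6.3100e+01] -74.29
```

servo_tool:
  motion:
    - [[0, 0, 0.03], [0, 0, 0], 0.02]
    - [[0, 0, 0.06], [0, 0, 0], 0.02]
    - [[0, 0, 0.06], [0, 0, 0], 0.02]
    - [[0, 0, 0.06], [0, 0, 0], 0.02]

```text
t: 9.1
tool_pos: [652.4, -13.7, 53.5]
tool_rot: [180.0, -0.1, 59.6]
wrist_force: [-1.2, 2.0, 6.1]
gripper_width: 42.2
```

```bash
python3 st.py pics/w7.png
```

```text
42.22 [-1.23  2.03  6.05] [ 0.192  0.314 -0.02 ] -0.0131 [ 1.7995e+02 -8.0000e-02  5.9640e+01] -70.84
41.91 [-1.2   1.58  6.95] [ 0.189  0.236 -0.043] -0.0129 [ 1.7995e+02 -8.0000e-02  5.9640e+01] -70.84
42.25 [-1.37  2.12  7.06] [ 0.233  0.27  -0.074] -0.0128 [ 1.7996e+02 -8.0000e-02  5.9640e+01] -70.84
```

View pics/w7.png

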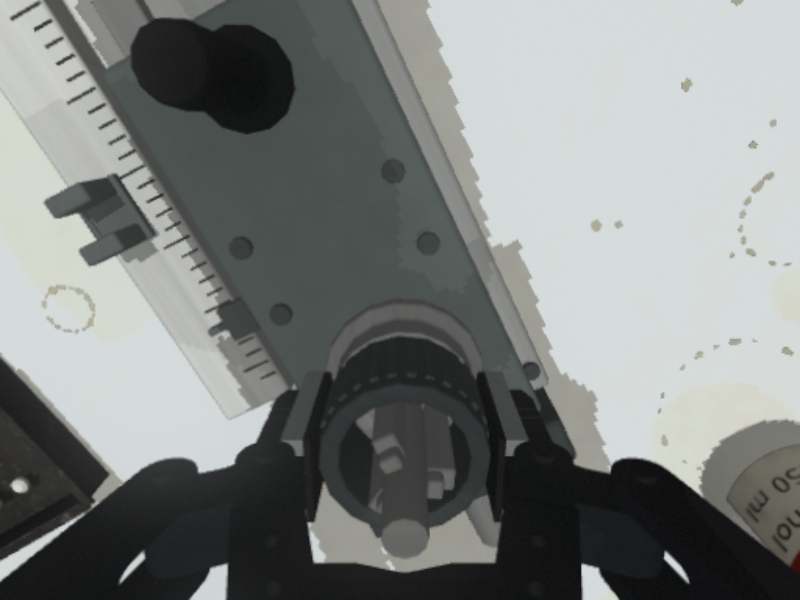

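servo_tool:
  motion:
    - [[0, 0, 0.03], [0, 0, 0], 0.02]
    - [[0, 0, 0.06], [0, 0, 0], 0.02]
    - [[0, 0, 0.09], [0, 0, 0], 0.02]

```text
t: 9.62
tool_pos: [652.5, -13.6, 53.5]
tool_rot: [180.0, -0.1, 54.5]
wrist_force: [-0.7, 3.0, 6.4]
gripper_width: 42.1
```

```bash
python3 st.py pics/w8.png
```

```text
42.07 [-0.66  3.    6.37] [0.291 0.248 0.258] 0.0303 [ 1.7995e+02 -8.0000e-02  5.4480e+01] -65.66
41.86 [-0.55  3.06  6.51] [0.233 0.271 0.122] 0.2259 [ 1.7995e+02 -8.0000e-02  5.4430e+01] -65.62
41.77 [-0.54  3.16  5.96] [0.204 0.245 0.02 ] 0.1169 [ 1.7996e+02 -8.0000e-02  5.4490e+01] -65.68
```

servo_tool:
  motion:
    - [[0, 0, 0.03], [0, 0, 0], 0.02]
    - [[0, 0, 0.06], [0, 0, 0], 0.02]

```text
t: 10.02
tool_pos: [652.5, -13.6, 53.5]
tool_rot: [180.0, -0.1, 51.1]
wrist_force: [-0.7, 3.6, 6.1]
gripper_width: 42.3
```

```bash
python3 st.py pics/w9.png
```

```text
42.26 [-0.72  3.61  6.07] [0.308 0.198 0.303] 0.0653 [ 1.7995e+02 -9.0000e-02  5.1050e+01] -62.23
42.01 [-1.51  3.45  6.05] [0.262 0.256 0.126] 0.2612 [ 1.7995e+02 -9.0000e-02  5.1000e+01] -62.19
41.81 [0.26 2.28 6.84] [0.234 0.218 0.126] 0.1523 [ 1.7995e+02 -9.0000e-02  5.1060e+01] -62.25
```

View pics/w9.png

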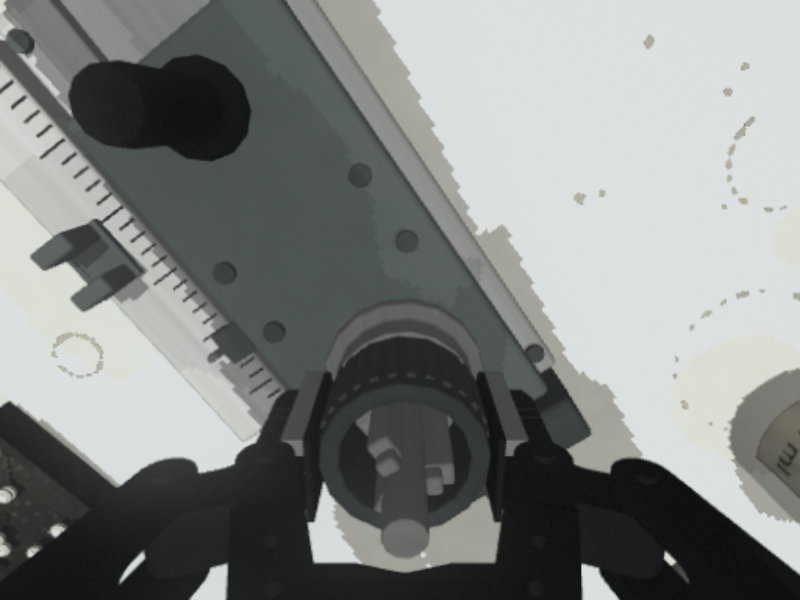

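servo_tool:
  motion:
    - [[0, 0, 0.03], [0, 0, 0], 0.02]
    - [[0, 0, 0.05], [0, 0, 0], 0.02]

```text
t: 10.42
tool_pos: [652.6, -13.5, 53.5]
tool_rot: [180.0, -0.1, 48.2]
wrist_force: [-1.2, 2.4, 5.1]
gripper_width: 41.8
```

```bash
python3 st.py pics/w10.png
```

```text
41.84 [-1.15  2.38  5.13] [0.299 0.21  0.308] 0.1741 [ 1.7996e+02 -1.0000e-01  4.8200e+01] -59.39
42.0 [-0.86  3.79  5.66] [0.256 0.25  0.225] 0.29 [ 1.7996e+02 -1.0000e-01  4.8180e+01] -59.36
42.17 [-0.82  2.92  6.16] [0.234 0.264 0.175] 0.2147 [ 1.7996e+02 -1.0000e-01  4.8210e+01] -59.4
```

servo_tool:
  motion:
    - [[0, 0, 0.03], [0, 0, 0], 0.02]
    - [[0, 0, 0.05], [0, 0, 0], 0.02]

```text
t: 10.82
tool_pos: [652.6, -13.5, 53.5]
tool_rot: [180.0, -0.1, 45.3]
wrist_force: [-0.1, 2.7, 5.1]
gripper_width: 42.0
```

```bash
python3 st.py pics/w11.png
```

```text
42.05 [-0.08  2.72  5.06] [0.274 0.206 0.358] 0.2051 [ 1.7996e+02 -1.0000e-01  4.5340e+01] -56.53
42.02 [-0.09  3.24  4.93] [0.336 0.222 0.267] 0.3211 [ 1.7996e+02 -1.1000e-01  4.5320e+01] -56.5
41.9 [0.2  2.64 4.64] [0.337 0.188 0.226] 0.2458 [ 1.7996e+02 -1.0000e-01  4.5360e+01] -56.54
```

View pics/w11.png

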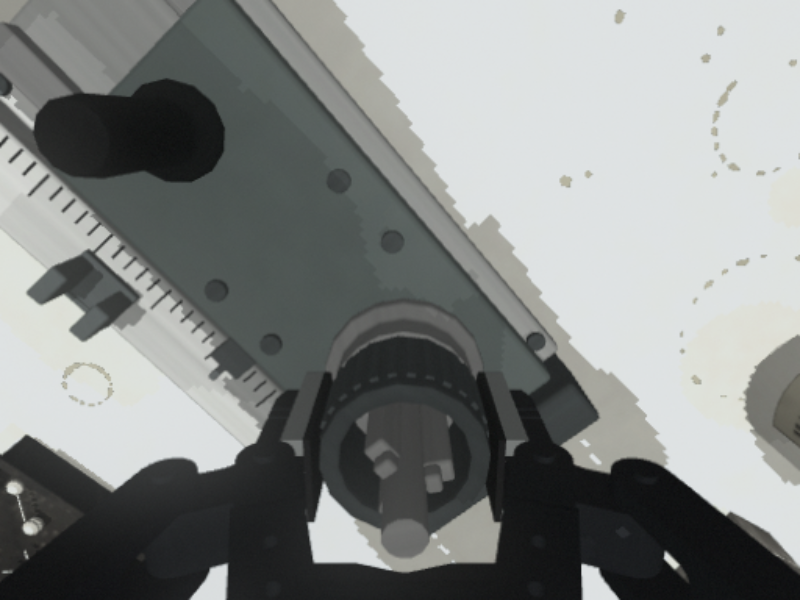

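The opening is steady and the torque rises steadily after 1.0 rad of turn. It was about 0.16 Nm while free and is 0.36 Nm now, after 1.21 rad. That puts the sleeve at 1.21 rad or more whatever its start, so the jaws are tight. I'll open and go straight up.

servo_tool:
  motion:
    - [[0, 0, 0], [0, 0, 0], 0.06]
    - [[0, 0, 0], [0, 0, 0], 0.075]
    - [[0, 0, 0], [0, 0, 0], 0.085]
    - [[0, 0, 0], [0, 0, -0.02], 0.085]
    - [[0, 0, 0], [0, 0, -0.06], 0.085]
    - [[0, 0, 0], [0, 0, -0.11], 0.085]
    - [[0, 0, 0], [0, 0, -0.15], 0.085]
    - [[0, 0, 0], [0, 0, -0.16], 0.085]

```text
t: 11.98
tool_pos: [653.8, -14.7, 217.8]
tool_rot: [179.6, -0.3, 45.3]
wrist_force: [2.0, 1.1, -0.3]
gripper_width: 84.8
```

```bash
python3 st.py pics/w12.png; python3 - <<'E'
import cv2
a=cv2.imread("pics/w12.png"); cv2.imwrite("pics/w12c.png",cv2.resize(a[180:420,270:530],None,fx=2.3,fy=2.3))
E
```

```text
84.83 [ 2.02  1.1  -0.3 ] [ 0.033  0.006 -0.054] 0.0001 [179.61  -0.26  45.32] -56.53
85.01 [0.24 0.25 1.1 ] [ 0.077 -0.017  0.011] 0.0002 [179.69  -0.2   45.32] -56.53
84.88 [ 0.51  0.32 -0.12] [-0.037  0.005  0.003] 0.0001 [ 1.7986e+02 -1.0000e-01  4.5320e+01] -56.53
```

View pics/w12c.png

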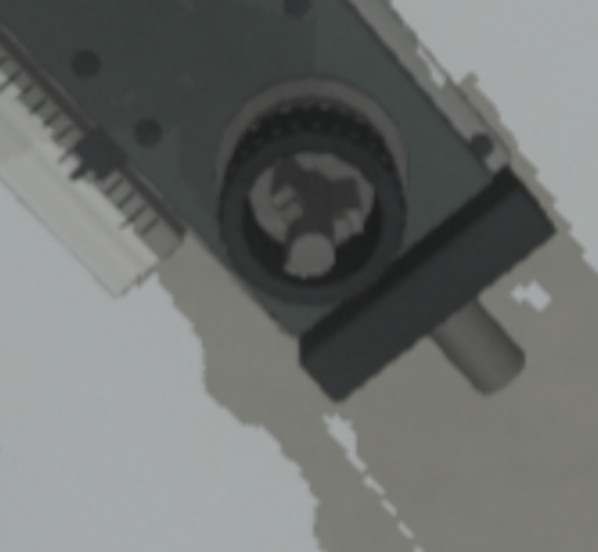

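View pics/w12.png

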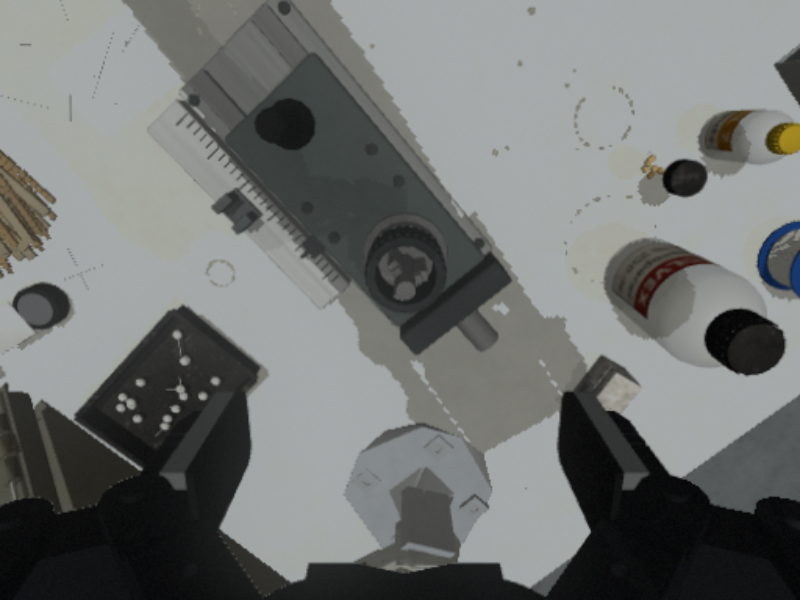

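The pin stands upright, centred between the jaws, and the chuck still faces the same way. The post is at (285,124). Next I'll move over the handle and turn the wrist so the camera looks from the right front.

servo_tool:
  motion:
    - [[0, 0, -0.16], [-0.006, -0.007, 0], 0.085]
    - [[0, 0, -0.32], [-0.014, -0.016, 0], 0.085]
    - [[0, 0, -0.48], [-0.022, -0.026, 0], 0.085]
    - [[0, 0, -0.64], [-0.031, -0.036, 0], 0.085]
    - [[0, 0, -0.8], [-0.04, -0.046, 0], 0.085]
    - [[0, 0, -0.96], [-0.048, -0.056, 0], 0.07]
    - [[0, 0, -1.12], [-0.056, -0.065, 0], 0.06]
    - [[0, 0, -1.28], [-0.062, -0.072, 0], 0.05]
    - [[0, 0, -1.44], [-0.0646, -0.0746, 0], 0.05]
    - [[0, 0, -1.48], [-0.0646, -0.0746, 0], 0.05]

```text
t: 13.38
tool_pos: [551.7, -7.5, 209.6]
tool_rot: [-179.8, -0.2, 130.2]
wrist_force: [0.3, 0.9, 0.8]
gripper_width: 49.8
```

```bash
cat > top.py <<'E'
from m import *
import sys
def top(tag,z=32,c=(653.3,-14.2),yaw=-3.8,x0=-130,x1=0,S=5):
    i=viewer.camera_info("wrist"); s=sensors.sense(); p,d=viewer.get_image("wrist"); T=pose(s)@i['tool_from_camera']
    np.savez(tag+".npz",p=p,d=d,T=T)
    a=np.radians(yaw); ex=np.array([np.cos(a),np.sin(a)]); ey=np.array([-ex[1],ex[0]])
    X,Y=np.meshgrid(np.arange(x0,x1,1/S),np.arange(-35,-75,-1/S))
    P=np.stack([c[0]+X*ex[0]+Y*ey[0],c[1]+X*ex[1]+Y*ey[1],np.full_like(X,z)],-1)
    uv=proj(T,i,P.reshape(-1,3)).reshape(*X.shape,2).astype(np.float32)
    im=cv2.remap(p,uv[...,0],uv[...,1],cv2.INTER_CUBIC); cv2.imwrite(f"pics/{tag}_top.png",im[:,:,::-1]); cv2.imwrite(f"pics/{tag}.png",cv2.resize(p[:,:,::-1],(800,600)))
    C=cloud(i['tool_from_camera'],i,d); W=cloud(T,i,d); print(s['t'],s['tool_pos'].round(2),s['tool_rot'].round(2),s['joints'].round(1),s['wrist_force'].round(1),s['gripper_width'])
    return C,W,p,d,T
if __name__=="__main__":
    C,W,p,d,T=top(sys.argv[1])
    m=(abs(W[...,0]-554)<60)&(abs(W[...,1]+8)<40)&(W[...,2]>78)&(W[...,2]<92)&(abs(C[...,0])<40)&(abs(C[...,1])<40); P=C[m]; Q=W[m]
    print(len(P),'post in tool',((P.min(0)+P.max(0))/2).round(1),np.ptp(P,0).round(1),'world',((Q.min(0)+Q.max(0))/2).round(1))
E
python3 top.py w13
```

```text
13.375 [551.7   -7.51 209.63] [-179.84   -0.22  130.23] [ -12.6    2.3  104.7    0.    73.3 -142.8] [0.3 0.9 0.8] 49.8188888786494
329 post in tool [ -2.    1.4 126.5] [15.7 15.4 10. ] world [553.6  -7.4  83.1]
```

View pics/w13.png

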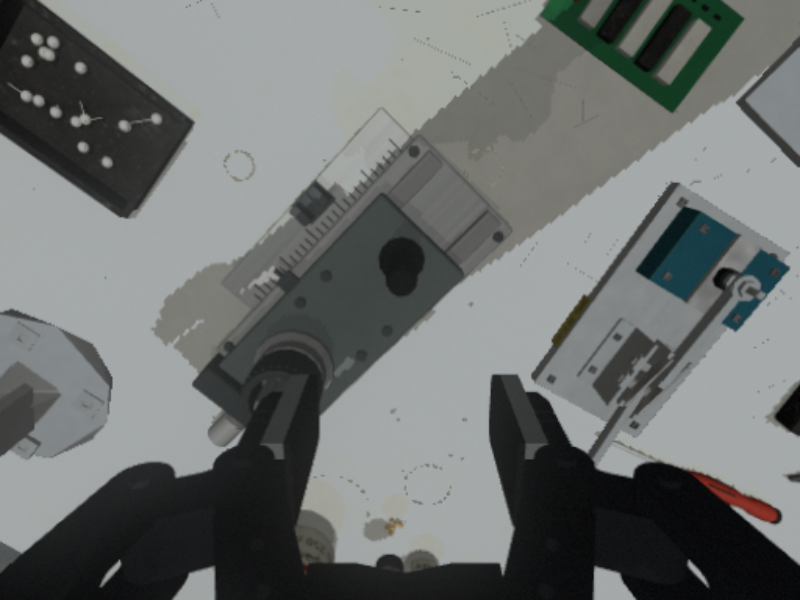

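View pics/w13_top.png

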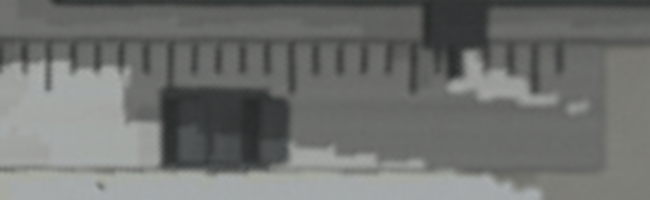

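```bash
python3 top.py w14; python3 top.py w14
```

```text
13.425 [551.84  -7.51 209.71] [-179.84   -0.21  130.24] [ -12.6    2.3  104.7    0.    73.3 -142.8] [0.  0.1 0.2] 50.00820062067317
332 post in tool [ -1.6   1.5 126.7] [16.6 15.2 10.1] world [553.5  -7.6  83.1]
13.475 [552.02  -7.58 209.9 ] [-179.85   -0.19  130.11] [ -12.6    2.3  104.6    0.    73.3 -142.7] [-0.3  0.   0.7] 49.61408742497945
330 post in tool [ -1.6   1.3 126.7] [16.6 15.7  9.9] world [553.4  -7.7  83.2]
```

servo_tool:
  motion:
    - [[0, 0, 0], [-0.0008, 0.0008, 0.04], 0.055]
    - [[0, 0, 0], [-0.0008, 0.0008, 0.09], 0.055]
    - [[0, 0, 0], [-0.0008, 0.0008, 0.125], 0.055]
    - [[0, 0, 0], [-0.0008, 0.0008, 0.148], 0.055]
    - [[0, 0, 0], [-0.0008, 0.0008, 0.158], 0.055]
    - [[0, 0, 0], [-0.0008, 0.0008, 0.16], 0.05]
    - [[0, 0, 0], [-0.0008, 0.0008, 0.16], 0.035]
    - [[0, 0, 0], [-0.0008, 0.0008, 0.16], 0.03]

```text
t: 14.52
tool_pos: [555.3, -8.1, 53.4]
tool_rot: [179.9, 0.1, 130.1]
wrist_force: [0.7, -0.2, -0.7]
gripper_width: 30.2
```

```bash
python3 top.py w15
```

```text
14.525 [555.26  -8.07  53.42] [1.7993e+02 9.0000e-02 1.3011e+02] [ -12.5   14.9  109.     0.    56.1 -142.6] [ 0.7 -0.2 -0.7] 30.162245082957845
3519 post in tool [ -0.6   0.3 -31.6] [57.3 23.6 14. ] world [553.5 -11.1  85. ]
```

View pics/w15.png

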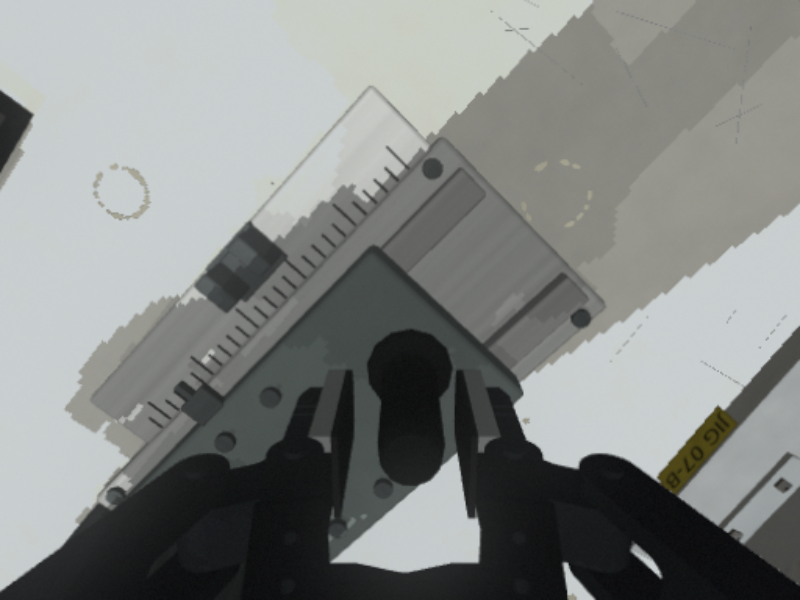

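View pics/w15_top.png

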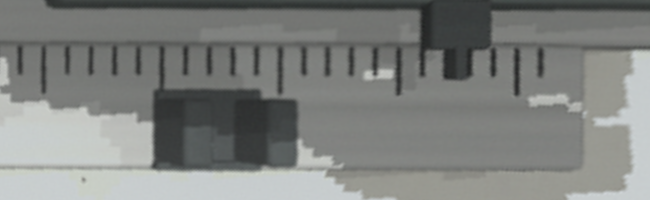

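The post (405,400) is between the pads, with pointer (180,390) and clip (240,265) in view. Closing.

servo_tool:
  motion:
    - [[0, 0, 0], [0, 0, 0], 0.015]
    - [[0, 0, 0], [0, 0, 0], 0.0]
    - [[0, 0, 0], [0, 0, 0], 0.0]
    - [[0, 0, 0], [0, 0, 0], 0.0]

```text
t: 15.08
tool_pos: [554.0, -6.9, 53.2]
tool_rot: [-180.0, -0.1, 130.1]
wrist_force: [-4.7, 4.6, 7.1]
gripper_width: 15.4
```

```bash
python3 top.py w16
```

```text
15.075 [554.01  -6.93  53.23] [-1.8000e+02 -1.4000e-01  1.3011e+02] [-1.250e+01  1.480e+01  1.090e+02  1.000e-01  5.630e+01 -1.426e+02] [-4.7  4.6  7.1] 15.380901296946869
3335 post in tool [ -0.4  -0.  -31.8] [42.5 23.2 14. ] world [552.3 -10.2  85. ]
```

View pics/w16.png

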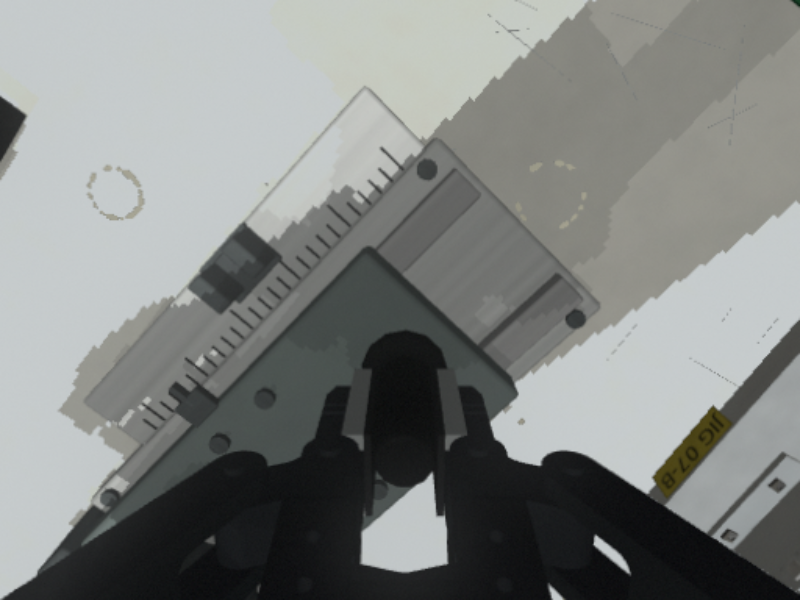

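View pics/w16_top.png

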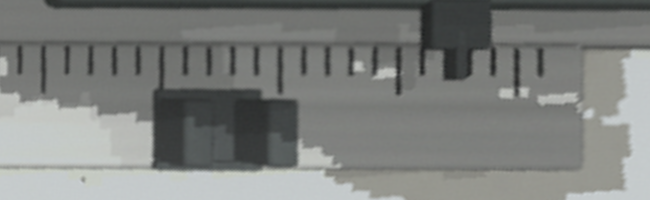

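Post gripped (opening 15.4). I'll measure the clip prongs and pointer from the depth cloud in fixture axes.

```bash
cat > clip.py <<'E'
from h import *
import sys
i=viewer.camera_info("wrist")
for f in sys.argv[1:]:
    w=np.load(f); C=cloud(w['T'],i,w['d']); a=np.radians(-3.8)
    c=np.array([653.3,-14.2]); dx=C[...,0]-c[0]; dy=C[...,1]-c[1]
    X=dx*np.cos(a)+dy*np.sin(a); Y=-dx*np.sin(a)+dy*np.cos(a); Z=C[...,2]
    m=(X>-110)&(X<-60)&(Y<-46)&(Y>-75)&(Z>24)
    print(f,'n',m.sum(),'zmax',np.percentile(Z[m],98).round(1))
    h,e=np.histogram(X[m&(Z>np.percentile(Z[m],98)-4)],bins=np.arange(-105,-60,1)); print([(int(b),int(n)) for b,n in zip(e,h) if n])
    m=(X>-70)&(X<-10)&(Y<-44)&(Y>-52)&(Z>29.5)&(Z<36); h,e=np.histogram(X[m],bins=np.arange(-105,-10,1)); print('ptr',[(int(b),int(n)) for b,n in zip(e,h) if n], Y[m].min() if m.any() else '')
E
python3 clip.py w2.npz w13.npz w14.npz w16.npz
python3 -c "
import cv2;import numpy as np
p=np.load('w16.npz')['p'];cv2.imwrite('pics/z16.png',cv2.resize(p[130:290,40:200,::-1],None,fx=3.7,fy=3.7,interpolation=cv2.INTER_CUBIC))"
```

```text
w2.npz n 589 zmax 41.6
[(-97, 6), (-96, 22), (-95, 21), (-94, 23), (-93, 22), (-92, 22), (-91, 21), (-81, 4), (-80, 19), (-79, 23), (-78, 20), (-77, 21), (-76, 20), (-75, 14)]
ptr [(-45, 1), (-44, 1), (-43, 1), (-42, 1), (-41, 9), (-40, 10), (-39, 7), (-37, 2), (-35, 2)] -50.58192098349462
w13.npz n 2921 zmax 290.2
[(-76, 1), (-75, 7), (-74, 43), (-73, 101), (-72, 109), (-71, 85), (-70, 97), (-69, 62), (-68, 30), (-67, 3)]
ptr [(-46, 2), (-44, 1), (-43, 1), (-42, 3), (-41, 12), (-40, 7), (-39, 3), (-38, 1), (-37, 1), (-36, 1)] -50.42010687869012
w14.npz n 2962 zmax 290.3
[(-75, 6), (-74, 40), (-73, 96), (-72, 99), (-71, 108), (-70, 108), (-69, 75), (-68, 40), (-67, 10)]
ptr [(-46, 1), (-44, 1), (-43, 1), (-42, 2), (-41, 12), (-40, 7), (-39, 1), (-38, 2), (-36, 2)] -50.571566567565675
w16.npz n 2197 zmax 133.8
[(-73, 1), (-72, 27), (-71, 89), (-70, 80), (-69, 77), (-68, 33), (-67, 4), (-66, 1)]
ptr [(-46, 4), (-45, 5), (-44, 4), (-43, 2), (-42, 7), (-41, 58), (-40, 25), (-39, 12), (-38, 5), (-37, 3), (-36, 2), (-35, 2), (-34, 3)] -50.63024829605885
```

View pics/z16.png

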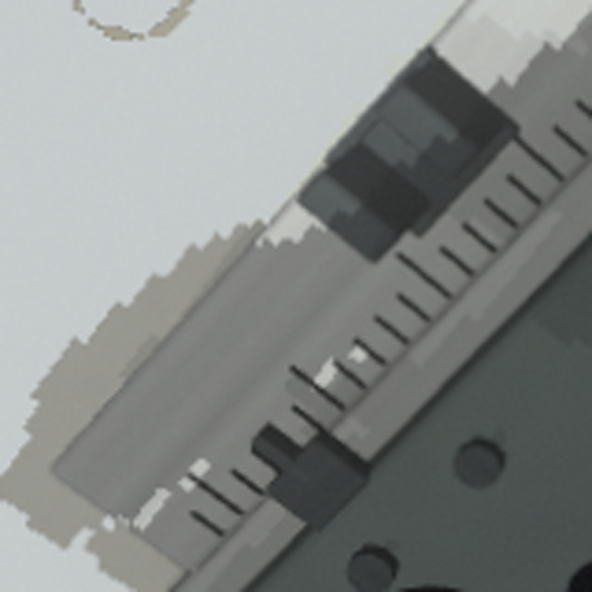

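```bash
sed -i 's/(Z>24)$/(Z>24)\&(Z<50)/' clip.py; sed -i "s/(Y<-44)&(Y>-52)&(Z>29.5)/(Y<-47.5)\&(Y>-52)\&(Z>29.5)/" clip.py; python3 clip.py w2.npz w13.npz w14.npz w15.npz w16.npz
```

```text
w2.npz n 589 zmax 41.6
[(-97, 6), (-96, 22), (-95, 21), (-94, 23), (-93, 22), (-92, 22), (-91, 21), (-81, 4), (-80, 19), (-79, 23), (-78, 20), (-77, 21), (-76, 20), (-75, 14)]
ptr [(-41, 4), (-40, 6), (-39, 2)] -50.58192098349462
w13.npz n 465 zmax 41.5
[(-97, 14), (-96, 17), (-95, 18), (-94, 15), (-93, 15), (-92, 15), (-91, 3), (-81, 20), (-80, 16), (-79, 17), (-78, 15), (-77, 13), (-76, 15), (-75, 2)]
ptr [(-42, 2), (-41, 6), (-40, 3), (-39, 2)] -50.42010687869012
w14.npz n 467 zmax 41.3
[(-97, 21), (-96, 14), (-95, 14), (-94, 21), (-93, 13), (-92, 15), (-91, 4), (-81, 23), (-80, 16), (-79, 13), (-78, 16), (-77, 14), (-76, 14), (-75, 1)]
ptr [(-42, 2), (-41, 6), (-40, 2), (-39, 1)] -50.571566567565675
w15.npz n 1786 zmax 41.3
[(-98, 6), (-97, 90), (-96, 64), (-95, 64), (-94, 59), (-93, 57), (-92, 49), (-91, 4), (-82, 3), (-81, 85), (-80, 67), (-79, 53), (-78, 52), (-77, 53), (-76, 48), (-75, 9)]
ptr [(-42, 5), (-41, 25), (-40, 12), (-39, 9)] -50.78131880491027
w16.npz n 1786 zmax 41.3
[(-98, 5), (-97, 87), (-96, 66), (-95, 60), (-94, 57), (-93, 61), (-92, 50), (-91, 9), (-82, 4), (-81, 93), (-80, 65), (-79, 48), (-78, 57), (-77, 49), (-76, 46), (-75, 11)]
ptr [(-42, 2), (-41, 32), (-40, 13), (-39, 4)] -50.63024829605885
```

Both views give about 45.8 mm of travel. I'll pull 44 mm first, then look.

servo_tool:
  motion:
    - [[0, 0, 0], [0.003, -0.0031, 0], 0.0]
    - [[0, 0, 0], [0.008, -0.0083, 0], 0.0]
    - [[0, 0, 0], [0.013, -0.0135, 0], 0.0]
    - [[0, 0, 0], [0.018, -0.0188, 0], 0.0]
    - [[0, 0, 0], [0.023, -0.024, 0], 0.0]
    - [[0, 0, 0], [0.0275, -0.0286, 0], 0.0]
    - [[0, 0, 0], [0.0304, -0.0317, 0], 0.0]
    - [[0, 0, 0], [0.0304, -0.0317, 0], 0.0]
    - [[0, 0, 0], [0.0304, -0.0317, 0], 0.0]

```text
t: 16.25
tool_pos: [512.5, -4.0, 53.3]
tool_rot: [179.7, 0.1, 130.1]
wrist_force: [6.7, 6.7, -1.8]
gripper_width: 15.3
```

```bash
python3 top.py w17
cat > fin.py <<'E'
from h import *
import sys
i=viewer.camera_info("wrist"); w=np.load(sys.argv[1]); C=cloud(w['T'],i,w['d']); a=np.radians(-3.8)
c=np.array([653.3,-14.2]); dx=C[...,0]-c[0]; dy=C[...,1]-c[1]
X=dx*np.cos(a)+dy*np.sin(a); Y=-dx*np.sin(a)+dy*np.cos(a); Z=C[...,2]
m=(X>-110)&(X<-60)&(Y<-52)&(Y>-75)&(Z>37)&(Z<50)
h,e=np.histogram(X[m],bins=np.arange(-105,-60,.5)); print('clip',[(float(b),int(n)) for b,n in zip(e,h) if n])
m=(X>-110)&(X<-60)&(Y<-47.5)&(Y>-51.5)&(Z>29.5)&(Z<36)
h,e=np.histogram(X[m],bins=np.arange(-105,-60,.5)); print('ptr',[(float(b),int(n)) for b,n in zip(e,h) if n])
uv=proj(w['T'],i,[[c[0]-85*np.cos(a)-55*-np.sin(a)*-1, c[1]-85*np.sin(a)-55*np.cos(a),32]])[0]; print(uv)
u,v=int(uv[0]),int(uv[1]); u=min(max(u,50),460);v=min(max(v,50),330)
cv2.imwrite(sys.argv[2],cv2.resize(w['p'][v-50:v+50,u-50:u+50,::-1],None,fx=5.8,fy=5.8,interpolation=cv2.INTER_CUBIC))
E
python3 fin.py w17.npz pics/z17.png
```

```text
16.25 [512.53  -4.    53.25] [1.7968e+02 1.0000e-01 1.3005e+02] [ -13.2    9.6  115.3    0.2   54.8 -143.4] [ 6.7  6.7 -1.8] 15.315668482769365
3306 post in tool [ -0.4   0.1 -31.8] [42.4 23.1 14. ] world [510.7  -7.3  85. ]
clip [(-97.5, 8), (-97.0, 35), (-96.5, 59), (-96.0, 46), (-95.5, 29), (-95.0, 19), (-94.5, 30), (-94.0, 17), (-93.5, 30), (-93.0, 23), (-92.5, 24), (-92.0, 23), (-91.5, 15), (-91.0, 10), (-90.5, 4), (-81.5, 8), (-81.0, 33), (-80.5, 71), (-80.0, 46), (-79.5, 23), (-79.0, 20), (-78.5, 34), (-78.0, 19), (-77.5, 25), (-77.0, 19), (-76.5, 18), (-76.0, 24), (-75.5, 14), (-75.0, 9), (-74.5, 2), (-74.0, 2)]
ptr [(-83.5, 1), (-83.0, 4), (-82.5, 14), (-82.0, 10), (-81.5, 10), (-81.0, 3), (-80.5, 4), (-80.0, 2)]
[100.73321586 245.16504385]
```

View pics/w17.png

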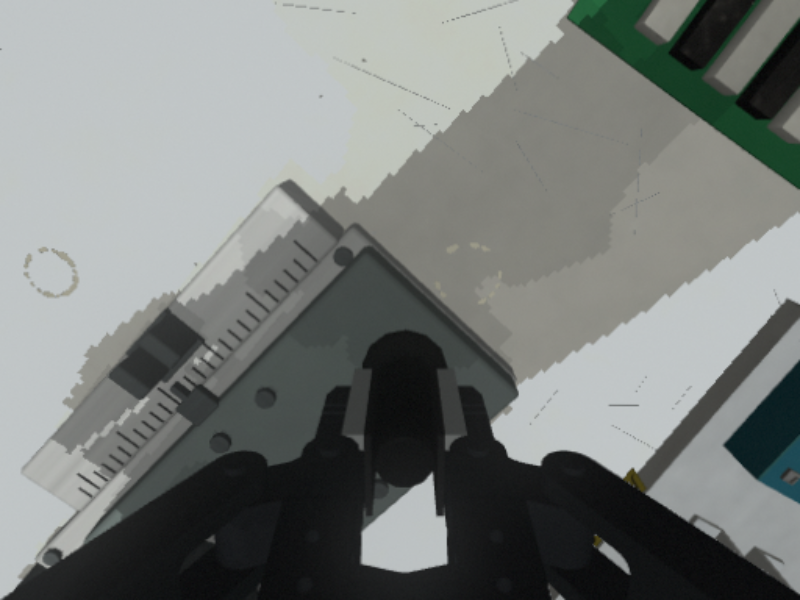

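View pics/z17.png

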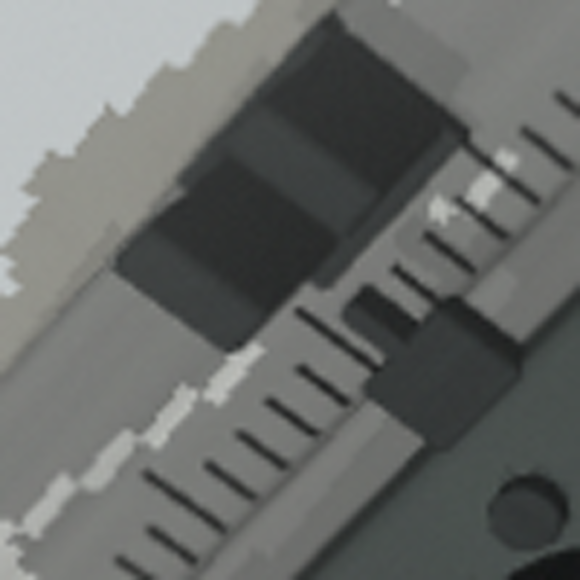

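View pics/w17_top.png

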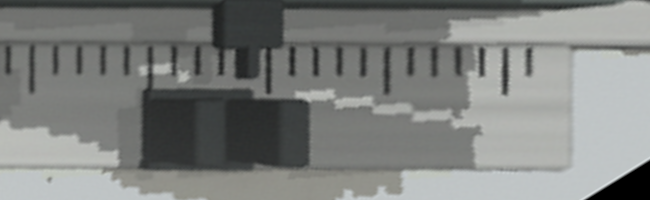

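The pointer is about 4 mm short of the gap's middle: pointer at -81.9, gap at -86.0, from depth. Pulling 4 mm more and letting it settle.

servo_tool:
  motion:
    - [[0, 0, 0], [0.0014, -0.0015, 0], 0.0]
    - [[0, 0, 0], [0.0028, -0.003, 0], 0.0]
    - [[0, 0, 0], [0.0028, -0.003, 0], 0.0]
    - [[0, 0, 0], [0.0028, -0.003, 0], 0.0]
    - [[0, 0, 0], [0.0028, -0.003, 0], 0.0]
    - [[0, 0, 0], [0.0028, -0.003, 0], 0.0]

```text
t: 17.05
tool_pos: [508.5, -3.7, 53.3]
tool_rot: [179.7, 0.1, 130.1]
wrist_force: [7.2, 7.5, -1.9]
gripper_width: 15.5
```

```bash
python3 top.py w18;python3 fin.py w18.npz pics/z18.png; python3 top.py w19;python3 fin.py w19.npz pics/z19.png
```

```text
17.05 [508.54  -3.74  53.25] [1.7967e+02 1.0000e-01 1.3005e+02] [ -13.3    9.1  115.9    0.2   54.7 -143.5] [ 7.2  7.5 -1.9] 15.539454936973897
2949 post in tool [ -3.5   0.  -31.8] [36.5 23.1 14.1] world [508.7  -7.3  85. ]
clip [(-97.5, 8), (-97.0, 49), (-96.5, 54), (-96.0, 42), (-95.5, 28), (-95.0, 28), (-94.5, 19), (-94.0, 26), (-93.5, 22), (-93.0, 29), (-92.5, 24), (-92.0, 19), (-91.5, 21), (-91.0, 8), (-90.5, 2), (-90.0, 2), (-81.5, 6), (-81.0, 33), (-80.5, 61), (-80.0, 45), (-79.5, 25), (-79.0, 23), (-78.5, 24), (-78.0, 24), (-77.5, 26), (-77.0, 16), (-76.5, 27), (-76.0, 23), (-75.5, 10), (-75.0, 9), (-74.5, 1)]
ptr [(-87.0, 7), (-86.5, 13), (-86.0, 12), (-85.5, 6), (-85.0, 7), (-84.5, 1), (-84.0, 2)]
[ 96.24609625 250.05428536]
17.1 [508.57  -3.73  53.28] [1.7967e+02 1.1000e-01 1.3005e+02] [ -13.3    9.1  115.9    0.2   54.7 -143.5] [ 6.7  6.7 -1.9] 15.214192154088998
2940 post in tool [ -3.3   0.3 -31.8] [36.6 23.3 14. ] world [508.5  -7.3  85. ]
clip [(-97.5, 8), (-97.0, 47), (-96.5, 53), (-96.0, 41), (-95.5, 25), (-95.0, 27), (-94.5, 26), (-94.0, 24), (-93.5, 26), (-93.0, 24), (-92.5, 18), (-92.0, 29), (-91.5, 19), (-91.0, 9), (-90.5, 2), (-81.5, 7), (-81.0, 35), (-80.5, 57), (-80.0, 42), (-79.5, 41), (-79.0, 21), (-78.5, 20), (-78.0, 22), (-77.5, 15), (-77.0, 23), (-76.5, 26), (-76.0, 18), (-75.5, 20), (-75.0, 7), (-74.5, 2)]
ptr [(-87.0, 4), (-86.5, 12), (-86.0, 11), (-85.5, 6), (-85.0, 5), (-84.5, 3), (-84.0, 5)]
[ 96.28990892 249.97071608]
```

View pics/z19.png

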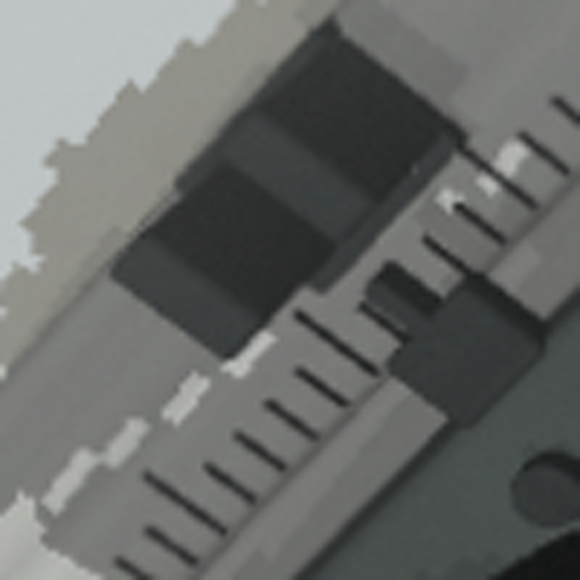

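View pics/w19_top.png

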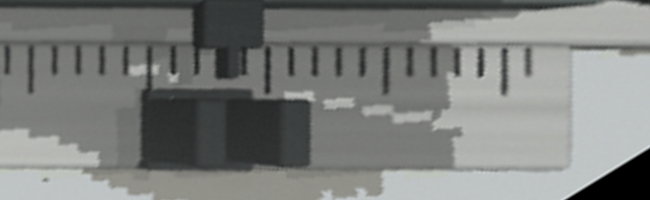

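```bash
python3 - <<'E'
from h import *
i=viewer.camera_info("wrist"); w=np.load("w19.npz"); T=w['T']; a=np.radians(-3.8); c=np.array([653.3,-14.2])
def F(x,y,z): return [c[0]+x*np.cos(a)-y*np.sin(a), c[1]+x*np.sin(a)+y*np.cos(a), z]
S=6; p=w['p']; u0,v0=46,200
big=cv2.resize(p[v0:v0+100,u0:u0+120,::-1],None,fx=S,fy=S,interpolation=cv2.INTER_CUBIC)
def L(P,Q,col):
    q=((proj(T,i,[P,Q])-[u0,v0]+.5)*S).astype(int); cv2.line(big,tuple(map(int,q[0])),tuple(map(int,q[1])),col,1,cv2.LINE_AA)
g=-86.0
for x in (g-11,g-5,g+5,g+11): L(F(x,-54,41.5),F(x,-68,41.5),(0,255,255))
L(F(g,-46,33),F(g,-70,33),(0,0,255))
for x in (g-1.2,g+1.2): L(F(x,-46,33),F(x,-51,33),(0,255,0))
cv2.imwrite("pics/ov.png",big)
p,d=viewer.get_image("scene"); cv2.imwrite("pics/s2.png",cv2.resize(p[170:270,250:380,::-1],None,fx=6,fy=6,interpolation=cv2.INTER_CUBIC))
s=sensors.sense(); print(s['tool_pos'],s['wrist_force'],s['gripper_width'])
E
```

```text
[508.54186068  -3.71881463  53.24864546] [ 6.98284257  6.93321978 -1.46967456] 15.47226524595064
```

View pics/ov.png

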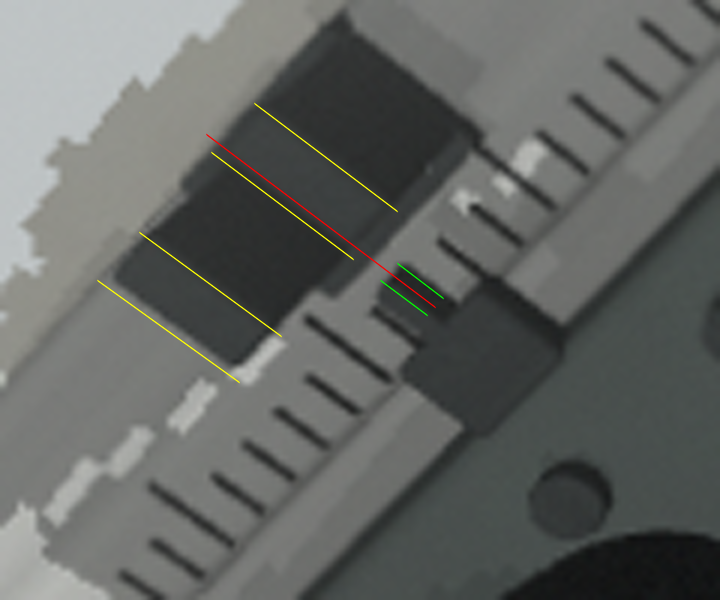

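View pics/s2.png

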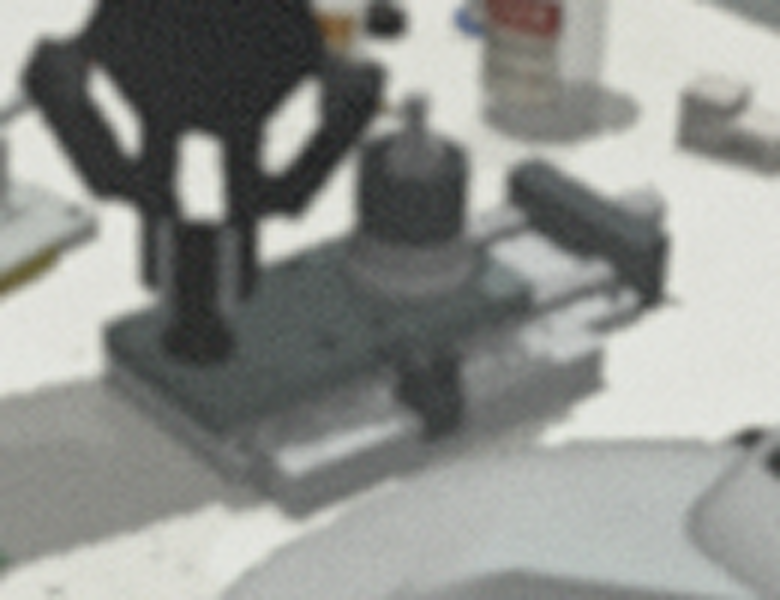

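The overlay lines sit a little off the prong edges in the picture, so I'll check how depth and colour register before trusting either.

```bash
python3 - <<'E'
from h import *
i=viewer.camera_info("wrist"); w=np.load("w19.npz"); T=w['T']; p=w['p']; C=cloud(T,i,w['d']); a=np.radians(-3.8); c=np.array([653.3,-14.2])
dx=C[...,0]-c[0]; dy=C[...,1]-c[1]; X=dx*np.cos(a)+dy*np.sin(a); Y=-dx*np.sin(a)+dy*np.cos(a); Z=C[...,2]
S=6; u0,v0=46,200
big=cv2.resize(p[v0:v0+100,u0:u0+120,::-1],None,fx=S,fy=S,interpolation=cv2.INTER_CUBIC)
big=cv2.convertScaleAbs(big,alpha=1.6,beta=10)
def out(m,col):
    m=cv2.resize(m[v0:v0+100,u0:u0+120].astype(np.uint8),None,fx=S,fy=S,interpolation=cv2.INTER_NEAREST)
    cs,_=cv2.findContours(m,cv2.RETR_EXTERNAL,cv2.CHAIN_APPROX_NONE); cv2.drawContours(big,cs,-1,col,1)
out((Z>40.3)&(Z<50)&(Y<-45),(0,255,255)); out((Z>31)&(Z<35)&(Y<-46.5)&(Y>-53),(0,255,0))
cv2.imwrite("pics/ov2.png",big)
m=(Z>40.3)&(Z<50)&(Y<-45)&(X>-100)&(X<-70)
for k in range(-68,-50,3):
    q=m&(Y>k)&(Y<k+3); l=X[q&(X<-86)]; r=X[q&(X>-86)]
    if len(l)>5 and len(r)>5: print(k,[round(float(v),1) for v in (l.min(),l.max(),r.min(),r.max())])
m=(Z>31.5)&(Z<35)&(Y<-46.5)&(Y>-53)&(X<-80)&(X>-92); print(np.median(Z[m]),[ (round(float(x),1),round(float(y),1),round(float(z),1)) for x,y,z in zip(X[m],Y[m],Z[m])])
E
```

```text
-68 [-97.1, -91.0, -80.9, -75.5]
-65 [-97.1, -90.9, -81.3, -75.5]
-62 [-97.3, -91.0, -80.8, -75.1]
-59 [-96.9, -91.0, -80.5, -75.0]
-56 [-96.5, -90.9, -80.5, -75.5]
33.99169593300098 [(-86.4, -50.3, 32.9), (-86.5, -49.9, 32.4), (-86.6, -49.2, 31.5), (-85.4, -50.3, 32.6), (-85.4, -50.0, 32.1), (-86.3, -49.6, 32.8), (-86.5, -48.8, 32.1), (-85.9, -50.4, 34.4), (-86.5, -50.0, 34.8), (-86.0, -49.6, 33.5), (-85.6, -49.2, 32.5), (-86.7, -48.9, 33.6), (-86.0, -48.5, 32.1), (-86.6, -47.7, 31.9), (-85.2, -50.4, 34.6), (-84.9, -50.0, 33.8), (-85.5, -49.7, 34.0), (-86.5, -49.3, 34.9), (-86.0, -48.9, 33.7), (-86.0, -48.5, 33.2), (-85.8, -48.1, 32.5), (-86.5, -47.8, 32.9), (-84.0, -50.5, 34.1), (-83.9, -50.1, 33.5), (-85.0, -49.7, 34.5), (-85.4, -49.3, 34.6), (-85.7, -48.6, 34.1), (-86.5, -48.2, 34.6), (-86.5, -47.8, 34.1), (-86.3, -47.4, 33.4), (-86.0, -47.0, 32.4), (-85.9, -46.6, 31.7), (-83.6, -49.7, 33.8), (-84.5, -49.4, 34.4), (-84.6, -49.0, 34.2), (-84.7, -48.6, 33.8), (-85.8, -48.3, 34.8), (-86.1, -47.5, 34.3), (-86.5, -47.1, 34.3), (-86.7, -46.7, 34.1), (-84.0, -49.0, 34.5), (-84.3, -48.6, 34.4), (-84.4, -48.2, 34.0), (-85.0, -47.9, 34.3), (-85.1, -47.5, 34.0), (-85.7, -47.1, 34.4), (-86.5, -46.8, 34.9), (-83.8, -47.9, 33.8), (-84.0, -47.5, 33.6), (-84.8, -47.1, 34.3), (-84.8, -46.8, 34.8)]
```

View pics/ov2.png

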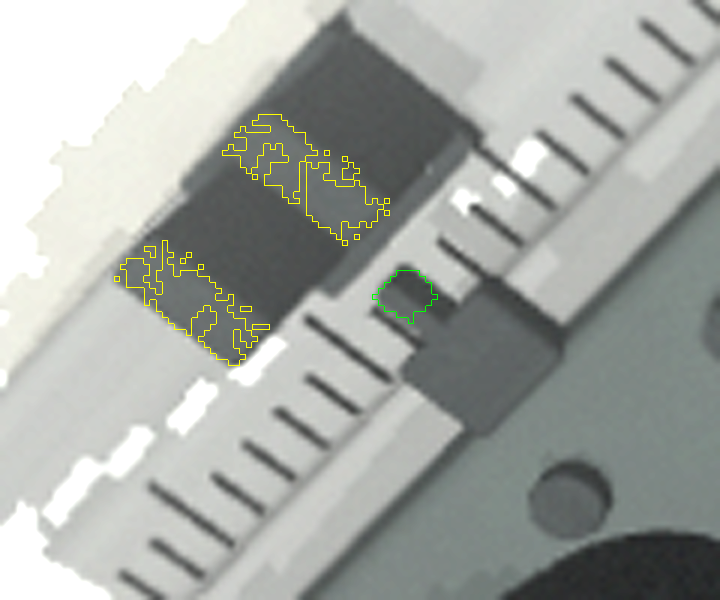

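Depth registers with the picture. The gap's middle is at -85.95. The pointer's front face is at -86.6, so its centre is at about -85.4, or 0.5 mm short. I'll add 0.5 mm.

servo_tool:
  motion:
    - [[0, 0, 0], [0.0004, -0.0004, 0], 0.0]
    - [[0, 0, 0], [0.0004, -0.0004, 0], 0.0]
    - [[0, 0, 0], [0.0004, -0.0004, 0], 0.0]
    - [[0, 0, 0], [0.0004, -0.0004, 0], 0.0]

```text
t: 17.7
tool_pos: [508.0, -3.7, 53.3]
tool_rot: [179.7, 0.1, 130.1]
wrist_force: [6.7, 7.9, -1.7]
gripper_width: 15.2
```

```bash
python3 top.py w20;python3 fin.py w20.npz pics/z20.png | grep ptr; python3 - <<'E'
from h import *
for k in range(6):
    viewer.get_image("scene"); s=sensors.sense()
    print(s['t'],s['tool_pos'].round(2),s['wrist_force'].round(1),round(s['gripper_width'],1))
E
```

```text
17.7 [508.04  -3.68  53.25] [1.7966e+02 1.1000e-01 1.3005e+02] [ -13.3    9.1  116.     0.3   54.7 -143.5] [ 6.7  7.9 -1.7] 15.211520531646224
2910 post in tool [ -5.4   0.1 -31.8] [32.4 23.2 14. ] world [508.5  -7.3  85. ]
ptr [(-88.0, 1), (-87.5, 3), (-87.0, 15), (-86.5, 10), (-86.0, 8), (-85.5, 4), (-85.0, 5), (-84.5, 1)]
17.8 [508.06  -3.7   53.27] [ 7.4  6.4 -2.4] 15.1
17.85 [508.03  -3.68  53.25] [ 7.8  7.6 -1.9] 15.3
17.9 [508.01  -3.69  53.24] [ 7.2  6.3 -2.2] 15.4
17.95 [508.02  -3.68  53.23] [ 7.3  7.3 -1.9] 15.4
18.0 [508.03  -3.69  53.24] [ 6.8  6.9 -1.6] 15.3
18.05 [508.02  -3.69  53.24] [ 7.4  6.9 -3.3] 15.3
```

View pics/w20.png

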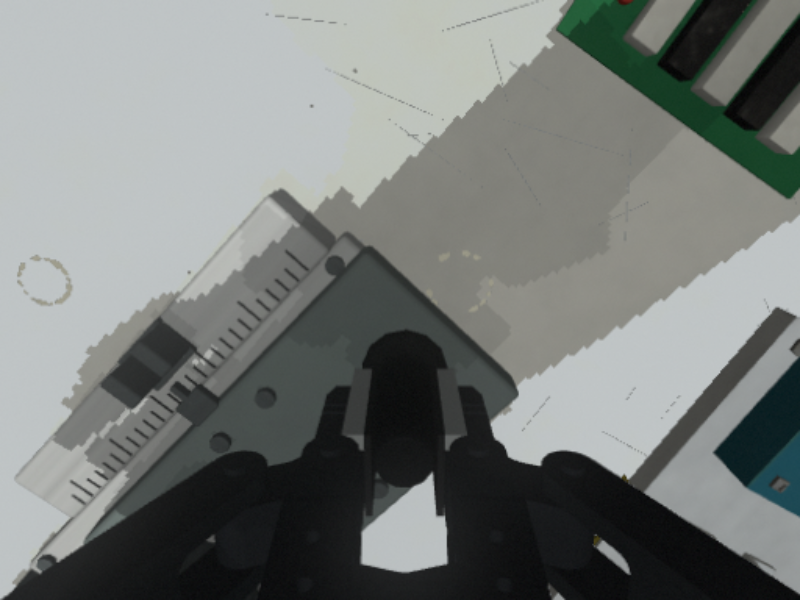

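The pointer's front face is now at about -87.1, which puts its centre at -85.9 against a gap middle of -85.95. The pose and force are steady and the grip holds, so I'm handing in.

```bash
python3 -c "
from rig import arm; print(arm.sign_off())"
```

```text
the job is handed in; nothing more can be done
None
```

I tightened the chuck on the pin and pulled the slide out about 46 mm. The job is handed in at about 18 s with the gripper still holding the handle against the spring. No verdict was reported.

**Chuck:**
- I turned the sleeve 1.21 rad clockwise in one grip, with no slip visible. The turning moment rose from about 0.16 N m while free to 0.36 N m.
- I did not measure the sleeve's starting angle (0 to 0.25 rad), so it ended somewhere between 1.21 and 1.46 rad. The torque trend suggests about 1.35 to 1.45 rad, which is tight to very tight.
- After I let go of the sleeve, the pin stood upright and centred between the jaws.

**Pointer:**
- The last depth check put the pointer within about 0.1 mm of the middle of the clip gap. I'd trust that reading to about half a millimetre.
- The colour overlay disagreed with the depth reading by up to 1.5 mm. I went by the depth, because its outlines matched the picture.
- The gripper position stayed within about 0.05 mm over the last 0.3 s. The wrist force there was about 10 N sideways, and the grip opening was about 15.3 mm.

**Loose things:** I did not go near any of them, and those in view looked undisturbed. I made no before-and-after check of their positions.

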